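# Load the drying cabinet with turned skittles

## Task

Load the drying cabinet: pull its drawer well out, then lift every skittle that hangs on the fork rail up and off its fork and stand it upright in a socket of the drawer, one to a socket. When all of them stand there, lower the holed board that lies on the cabinet's roof over the drawer's two posts, the skittles' heads coming up through its large holes, until it rests flush on the shoulders of both posts; then push the drawer fully home. Leave the other things on the bench where they are.

Things in the scene. Friction and masses are not known exactly. Their poses are not given: they have to be found in the camera images.
- skittle1: turned wooden skittle, 154 mm tall, about 140 g, hanging by its neck in a fork; may be absent. Origin: centre of its flat foot, z up to the head. Going up: foot 40 mm across to 22 mm, belly 58 mm at 46-52 mm, taper to 19 mm at 82 mm, neck 19 mm across to 114 mm, then the head: a drum 38 mm across, flat underside at 114 mm, straight sides to 142 mm, domed top. Grip the head from above
- skittle2: turned wooden skittle, 154 mm tall, about 140 g, hanging by its neck in a fork; may be absent. Origin: centre of its flat foot, z up to the head. Going up: foot 40 mm across to 22 mm, belly 58 mm at 46-52 mm, taper to 19 mm at 82 mm, neck 19 mm across to 114 mm, then the head: a drum 38 mm across, flat underside at 114 mm, straight sides to 142 mm, domed top. Grip the head from above
- skittle3: turned wooden skittle, 154 mm tall, about 140 g, hanging by its neck in a fork; may be absent. Origin: centre of its flat foot, z up to the head. Going up: foot 40 mm across to 22 mm, belly 58 mm at 46-52 mm, taper to 19 mm at 82 mm, neck 19 mm across to 114 mm, then the head: a drum 38 mm across, flat underside at 114 mm, straight sides to 142 mm, domed top. Grip the head from above
- skittle4: turned wooden skittle, 154 mm tall, about 140 g, hanging by its neck in a fork; may be absent. Origin: centre of its flat foot, z up to the head. Going up: foot 40 mm across to 22 mm, belly 58 mm at 46-52 mm, taper to 19 mm at 82 mm, neck 19 mm across to 114 mm, then the head: a drum 38 mm across, flat underside at 114 mm, straight sides to 142 mm, domed top. Grip the head from above
- rail: fixed rail of four steel forks on a wooden beam 370 mm long with posts. Origin on the bench under the beam's front face, y along the beam, z up. The forks stand out along -x (towards the robot) at y = -127.5, -42.5, 42.5, 127.5 mm. Beam top at z = 195 mm. A skittle hangs about 36 mm in front of the beam, the underside of its head on the prongs
- forks (a point): middle of the row of forks (y = 0 of the rail), level with the prongs' tops, 36 mm in front of the beam; axes as the rail's. Each fork: two prongs 72 mm long, 9 mm wide, 8 mm thick, tops at z = 185 mm, a 25 mm slot between them, open towards -x; the last 8 mm turn up 10 mm. Lift a skittle 12 to 24 mm (higher, its belly meets the prongs), then draw it out 60 mm or more along -x
- drawer (a joint): drawer of the drying cabinet: 0 m when fully shut (hard stop), growing as it is pulled out, at most 0.235; starts 0 to 40 mm out. About 3 N of friction plus light drag; it stays where it is left. It slides along the y axis of point seat: shutting moves it along +y. Its front is a panel 286 mm wide, top at z = 190 mm, its inner face 105 mm from the seat towards -y
- socket1 (a point): centre of the floor of a socket in the drawer's tray, 16 mm above the bench: a round hole 46 mm wide, 20 mm deep, in a plywood plate, for a skittle's foot. At x = -45, y = -45 mm from the seat, axes as the seat's. Any skittle may go in any socket
- socket2 (a point): centre of the floor of a socket in the drawer's tray, 16 mm above the bench: a round hole 46 mm wide, 20 mm deep, in a plywood plate, for a skittle's foot. At x = 45, y = -45 mm from the seat, axes as the seat's. Any skittle may go in any socket
- socket3 (a point): centre of the floor of a socket in the drawer's tray, 16 mm above the bench: a round hole 46 mm wide, 20 mm deep, in a plywood plate, for a skittle's foot. At x = -45, y = 45 mm from the seat, axes as the seat's. Any skittle may go in any socket
- socket4 (a point): centre of the floor of a socket in the drawer's tray, 16 mm above the bench: a round hole 46 mm wide, 20 mm deep, in a plywood plate, for a skittle's foot. At x = 45, y = 45 mm from the seat, axes as the seat's. Any skittle may go in any socket
- seat (a point): on the drawer, midway between its two upright steel posts, level with their shoulders: 86 mm above the bench, 70 mm above the socket floors. x along the line of the posts, y towards the cabinet (the way the drawer shuts), z up. Posts at x = -88 and 88 mm: 22 mm thick up to the shoulder, then a 12 mm pin rising 86 mm more, its last 12 mm tapered to 4 mm
- handle (a point): middle of the drawer's handle: a steel bar 10 mm thick, 110 mm long along the seat's x axis, 168 mm above the bench, its axis 38 mm out from the drawer's front panel, which rises 22 mm above it. It can be gripped across from above; pulled along the seat's -y it opens the drawer, pushed along +y it shuts it
- board: loose plywood board, 210 x 150 x 12 mm, about 220 g, lying on the cabinet's roof. Origin: centre of its underside, x along the 210 mm side, z up. Four 50 mm holes at x, y = +-45 mm pass over heads, not bellies; two 15 mm holes at x = +-88 mm, y = 0 fit the posts' pins, either way round. Central round knob 32 mm across, top 60 mm above the underside. Seated, its origin is at the seat
- cabinet: bench-top drying cabinet of green sheet metal, fixed, 290 (x) x 240 (y) x 203 mm (z), its open front towards its -y, where the drawer runs in. Origin: centre of its underside on the bench. Roof top at z = 203 mm, roof underside at 191 mm
- bowl: a turned wooden bowl, 124 mm across and 55 mm high, a bystander standing on the bench, not to be disturbed; origin at its underside
- oil: a white plastic bottle, 60 mm across and 170 mm tall, a bystander standing on the bench, not to be disturbed; origin at its underside
- wax: an aluminium tin, 72 mm across and 60 mm high, a bystander standing on the bench, not to be disturbed; origin at its underside
- blank: a round wooden blank, 100 mm across and 55 mm high, a bystander standing on the bench, not to be disturbed; origin at its underside
- offcut: a wooden offcut, 120 x 45 x 40 mm, a bystander standing on the bench, not to be disturbed; origin at its underside
- mallet: a wooden mallet lying down, 240 mm long, a bystander standing on the bench, not to be disturbed; origin at its underside (lies along its x axis)
- brush: a bench brush lying down, 160 mm long, a bystander standing on the bench, not to be disturbed; origin at its underside (lies along its x axis)
Mind the look-alikes: they are no part of the job. Leave any red look-alike of the skittle1 alone. Leave any red look-alike of the skittle2 alone.

How it is judged:
On the way, in this order (a step that is already met when the one before it is completed fails the run):
1. every skittle stands upright in a socket of the open drawer (((horizontal distance between skittle1 and socket1 below 0.008 m and z of skittle1 in the frame of socket1 between -0.006 and 0.006 m) or (horizontal distance between skittle1 and socket2 below 0.008 m and z of skittle1 in the frame of socket2 between -0.006 and 0.006 m) or (horizontal distance between skittle1 and socket3 below 0.008 m and z of skittle1 in the frame of socket3 between -0.006 and 0.006 m) or (horizontal distance between skittle1 and socket4 below 0.008 m and z of skittle1 in the frame of socket4 between -0.006 and 0.006 m)) and angle between each of skittle1, skittle2, skittle3, skittle4's own z axis and vertical below 0.1 rad and ((horizontal distance between skittle2 and socket1 below 0.008 m and z of skittle2 in the frame of socket1 between -0.006 and 0.006 m) or (horizontal distance between skittle2 and socket2 below 0.008 m and z of skittle2 in the frame of socket2 between -0.006 and 0.006 m) or (horizontal distance between skittle2 and socket3 below 0.008 m and z of skittle2 in the frame of socket3 between -0.006 and 0.006 m) or (horizontal distance between skittle2 and socket4 below 0.008 m and z of skittle2 in the frame of socket4 between -0.006 and 0.006 m)) and ((horizontal distance between skittle3 and socket1 below 0.008 m and z of skittle3 in the frame of socket1 between -0.006 and 0.006 m) or (horizontal distance between skittle3 and socket2 below 0.008 m and z of skittle3 in the frame of socket2 between -0.006 and 0.006 m) or (horizontal distance between skittle3 and socket3 below 0.008 m and z of skittle3 in the frame of socket3 between -0.006 and 0.006 m) or (horizontal distance between skittle3 and socket4 below 0.008 m and z of skittle3 in the frame of socket4 between -0.006 and 0.006 m)) and ((horizontal distance between skittle4 and socket1 below 0.008 m and z of skittle4 in the frame of socket1 between -0.006 and 0.006 m) or (horizontal distance between skittle4 and socket2 below 0.008 m and z of skittle4 in the frame of socket2 between -0.006 and 0.006 m) or (horizontal distance between skittle4 and socket3 below 0.008 m and z of skittle4 in the frame of socket3 between -0.006 and 0.006 m) or (horizontal distance between skittle4 and socket4 below 0.008 m and z of skittle4 in the frame of socket4 between -0.006 and 0.006 m)) and value of joint drawer above 0.12 m), for 0.2 s.
2. the board rests flush on the shoulders of the open drawer's posts (horizontal distance between board and seat below 0.006 m and z of board in the frame of seat between -0.004 and 0.004 m and angle between the x axis of board and the x axis of seat, either way round below 0.06 rad and angle between board's own z axis and vertical below 0.04 rad and value of joint drawer above 0.12 m), for 0.2 s.
At the end, for the whole second after the job is handed in: Each skittle stands in a socket: foot within 8 mm of its centre and 6 mm of its floor, tilt under 0.1 rad. The board lies on the posts' shoulders: centre within 6 mm, height within 4 mm, turned under 0.06 and tilted under 0.04 rad. Drawer shut within 8 mm. All at rest (((horizontal distance between skittle1 and socket1 below 0.008 m and z of skittle1 in the frame of socket1 between -0.006 and 0.006 m) or (horizontal distance between skittle1 and socket2 below 0.008 m and z of skittle1 in the frame of socket2 between -0.006 and 0.006 m) or (horizontal distance between skittle1 and socket3 below 0.008 m and z of skittle1 in the frame of socket3 between -0.006 and 0.006 m) or (horizontal distance between skittle1 and socket4 below 0.008 m and z of skittle1 in the frame of socket4 between -0.006 and 0.006 m)) and angle between each of skittle1, skittle2, skittle3, skittle4's own z axis and vertical below 0.1 rad and ((horizontal distance between skittle2 and socket1 below 0.008 m and z of skittle2 in the frame of socket1 between -0.006 and 0.006 m) or (horizontal distance between skittle2 and socket2 below 0.008 m and z of skittle2 in the frame of socket2 between -0.006 and 0.006 m) or (horizontal distance between skittle2 and socket3 below 0.008 m and z of skittle2 in the frame of socket3 between -0.006 and 0.006 m) or (horizontal distance between skittle2 and socket4 below 0.008 m and z of skittle2 in the frame of socket4 between -0.006 and 0.006 m)) and ((horizontal distance between skittle3 and socket1 below 0.008 m and z of skittle3 in the frame of socket1 between -0.006 and 0.006 m) or (horizontal distance between skittle3 and socket2 below 0.008 m and z of skittle3 in the frame of socket2 between -0.006 and 0.006 m) or (horizontal distance between skittle3 and socket3 below 0.008 m and z of skittle3 in the frame of socket3 between -0.006 and 0.006 m) or (horizontal distance between skittle3 and socket4 below 0.008 m and z of skittle3 in the frame of socket4 between -0.006 and 0.006 m)) and ((horizontal distance between skittle4 and socket1 below 0.008 m and z of skittle4 in the frame of socket1 between -0.006 and 0.006 m) or (horizontal distance between skittle4 and socket2 below 0.008 m and z of skittle4 in the frame of socket2 between -0.006 and 0.006 m) or (horizontal distance between skittle4 and socket3 below 0.008 m and z of skittle4 in the frame of socket3 between -0.006 and 0.006 m) or (horizontal distance between skittle4 and socket4 below 0.008 m and z of skittle4 in the frame of socket4 between -0.006 and 0.006 m)) and horizontal distance between board and seat below 0.006 m and z of board in the frame of seat between -0.004 and 0.004 m and angle between the x axis of board and the x axis of seat, either way round below 0.06 rad and angle between board's own z axis and vertical below 0.04 rad and value of joint drawer below 0.008 m and linear speed of each of skittle1, skittle2, skittle3, skittle4, board below 0.02 m/s); the robot touches nothing.
It fails at once if a bystander on the bench is moved more than 40 mm (distance of any of bowl, oil, wax, blank, offcut, mallet, brush from where it was at the start of the episode above 0.04 m).
Of skittle1, skittle2, skittle3, skittle4 only 2 to 4 are there at a start; the rules pass over those that are not, and their reading is None.
At some moment in a run one of board may be knocked a few centimetres aside while the robot is not near it.
It also fails if it takes over 210 s, if anything falls off the work surface, if the arm or the gripper's body presses on something with over 40 N, if the wrist force passes 120 N, or if a joint passes its speed limit or range.

## Robot

A 6-joint arm with a two-finger parallel gripper is mounted at the origin on the work surface. World frame = base frame: x ahead of the robot, y to its left, z up, the work surface at z = 0. Lengths are in m, angles in rad, forces in N, time in s.
With the tool pointing down it reaches from about 0.375 to 0.9 m from the base axis. Payload 3.1 kg.
Tool frame: the origin (TCP) lies midway between the tips of the shut fingers; the grasp point (between the pads) lies 19 mm behind it; z points along the fingers, y is the line along which they close (so a half turn about z gives the same grasp; the last joint's range is limited). The gripper opens to 85 mm and grips with 20 to 120 N. Pads are 22 mm wide; open, the fingers measure 114 mm over their backs; the gripper's body (76 mm by 85 mm) begins 54 mm behind the grasp point. The pads swing forward as they close: fully open they stand 13 mm farther back than shut.
Start: joints at [0.941, 0.527, 1.433, -0, 1.181, -0.178], TCP at [0.273, 0.562, 0.197] pointing down, gripper open.
Joint ranges: [-3.08, 3.08], [-0.75, 2.2], [0.22, 2.44], [-1.43, 4.57], [0, 2.65], [-2.85, 2.85]. Speed limits (rad/s): [2.79, 2.79, 3.14, 3.14, 3.14, 3.14].

## Interface

Orientations are given as a unit quaternion [x, y, z, w].
In Python, from bench import monitor, imaging, r gives the robot as it stands. The module is installed in compiled form; this text tells all that it offers.
- The arm moves only by the tool step_arm, never from a script. Its argument "moves" is a list of rows, each a list of 3 entries, a list of its own where there are three numbers: the opening, from 0 (shut) to 1 (fully open), then the shift along the tool's x, y, z in mm, then the turn, a rotation vector about the tool's x, y, z in rad. In form: [[claw, [dx, dy, dz], [wx, wy, wz]], ...]. A call has 1 to 12 rows; each row is the pose to reach, as a shift and turn from the pose commanded when the call began, along the tool's axes at that moment; what a row does not reach only later rows make up. A row lasts 1/12 s, in which the tool goes at most 41.7 mm and 7.16 degrees, less where a joint would pass 70% of its speed; a pose out of reach is approached as far as the arm can. A call with a gripper value outside its range is refused whole. The fingers move at their own pace and stop on an object; the grip force is fixed at half the most. Time passes only in rows, so rows that repeat a pose let the fingers close. It gives the time, the measured TCP pose, the force, the opening and the grip force at its end, in the units of the state.
- monitor.get_state(): the state, without advancing time (a new reading comes with each control period).
- imaging.snapshot(name): name is "side" or "top" or "wrist"; returns the picture (480x640x3 uint8, blue, green, red); there is no depth.
- imaging.camera_params(name): a dict with "mtx" (3x3 intrinsics, pixels), "rvec" (rotation vector, rad) and "tvec" (3), from world to camera coordinates, as OpenCV has them. Camera axes: x right, y down, z forward; pixel columns grow to the right and rows downward; lengths in m; the calibration is good to about 2 mm. A picture is of the moment at which its call begins: read the wrist's pose just before it. camera_params takes no time and is no camera call; for the wrist camera it gives the pose at the moment of the call.
- r.job_done(): hands the job in; it is judged then, once.
The state is a dict: "time": time; "qpos": joint angles; "dq": joint speeds; "joint_torque": joint torques, N m; "tool_pos": TCP position; "orientation": TCP orientation; "ft_force": force on the tool from outside, world axes, zero at the start; "ft_torque": the same for the moment, N m; "finger_gap": finger opening in m; "grip_force": force on a finger pad.
Only numpy, scipy, OpenCV 4.12 (cv2) and the standard library are available. Lean on these libraries where they do the work, as an engineer would, in place of code of your own. Each camera call takes 0.05 s, during which the arm holds its last target. There are 200 camera calls.

## Working session

There is one attempt and no reset: what is moved stays moved. The work goes in short steps, Python scripts to look and compute and a tool call to move; the robot and the scene stay as the last step left them, time stands still between calls to the robot, and variables do not carry over. Pictures are saved under pics/ and viewed, at most 14 in all, crops included, and the job is handed in when it is done.

Besides the shell and the picture viewer there is one more tool, called after "Emit:" by a JSON object that holds its "op" and its "data". step_arm: Moves the arm, as the interface text tells. Its arguments: {"type":"object","properties":{"moves":{"type":"array"}},"required":["moves"]}

```bash
mkdir -p pics
python3 - <<'E'
from bench import monitor, imaging, r
import cv2, numpy as np
np.set_printoptions(precision=4,suppress=True)
for n in("side","top"):
    im=imaging.snapshot(n); cv2.imwrite(f"pics/{n}0.png",im)
for n in("side","top","wrist"):
    p=imaging.camera_params(n); R=cv2.Rodrigues(np.array(p["rvec"]))[0]
    print(n,np.array(p["mtx"]).tolist(),"C",-R.T@np.array(p["tvec"]).ravel(),"\n",R)
print(monitor.get_state())
E
```

```text
side [[516.0248899364105, 0.0, 318.8702009567376], [0.0, 516.0248899364105, 232.0494059395414], [0.0, 0.0, 1.0]] C [ 0.9295 -0.1662  1.4755] 
 [[ 0.1733  0.9849  0.0033]
 [ 0.9363 -0.1637 -0.3107]
 [-0.3054  0.057  -0.9505]]
top [[589.8614884126257, 0.0, 316.49522071193286], [0.0, 589.8614884126257, 237.92248824099968], [0.0, 0.0, 1.0]] C [ 0.3088 -0.0629  1.5742] 
 [[ 0.0007 -0.9999  0.0147]
 [-0.9899 -0.0028 -0.142 ]
 [ 0.142  -0.0144 -0.9898]]
wrist [[421.51085158973143, 0.0, 323.0303131727536], [0.0, 421.51085158973143, 237.5859315611073], [0.0, 0.0, 1.0]] C [0.2064 0.594  0.3729] 
 [[ 0.437   0.8994 -0.0026]
 [ 0.8606 -0.4173  0.2918]
 [ 0.2613 -0.1297 -0.9565]]
{'time': 0.1, 'qpos': array([ 0.9405,  0.5284,  1.4338,  0.    ,  1.1814, -0.1785]), 'dq': array([-0.0009, -0.0016, -0.0027,  0.0011, -0.0016, -0.0011]), 'joint_torque': array([  0.    , -44.3304, -17.8587,  -0.0002,   0.0039,  -0.    ]), 'tool_pos': array([0.2724, 0.5617, 0.1963]), 'orientation': array([ 0.224 ,  0.9746, -0.0009, -0.0004]), 'ft_force': array([-0.243 , -1.0209,  0.4477]), 'ft_torque': array([-0.0374,  0.028 ,  0.0295]), 'grip_force': 0.0, 'finger_gap': 0.08573145154078815}
```

View pics/side0.png

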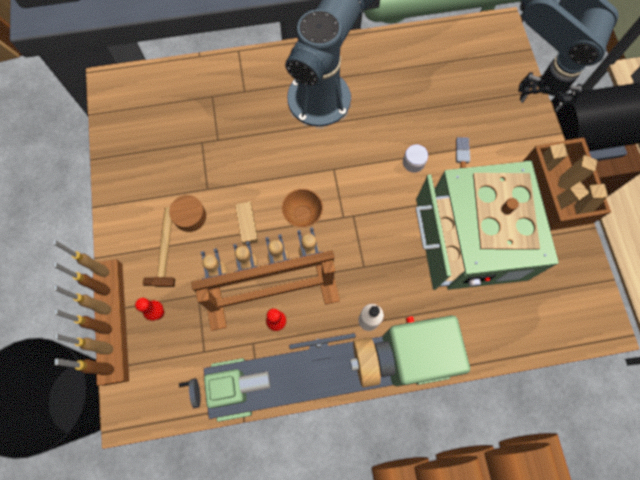

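View pics/top0.png

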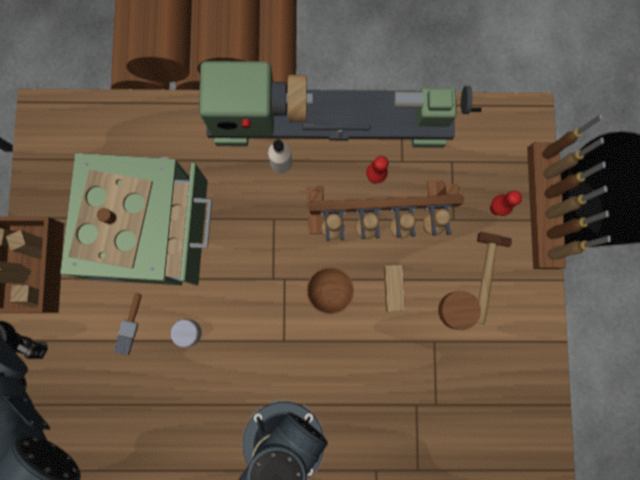

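The side view shows the rail's four hanging skittles (heads at about (211,262), (242,254), (275,246) and (308,240)). Two red look-alikes stand at (150,308) and (276,319), and the bowl is at (302,208). The drawer handle is at about (428,228) and the board on the roof at (508,207). In the top view the heads are at (334,222), (369,221), (404,220) and (438,215), the handle is at (203,222) and the board at (108,215).

Candidates for skittles: four wooden ones on the forks (chosen) and two red ones standing (left alone). Next is a close crop to check.

```bash
cat > h.py <<'E'
from bench import monitor, imaging, r
import cv2, numpy as np
from scipy.spatial.transform import Rotation as Rn
np.set_printoptions(precision=4,suppress=True)
def cam(n):
    p=imaging.camera_params(n); R=cv2.Rodrigues(np.array(p["rvec"]))[0]
    return np.array(p["mtx"]),R,np.array(p["tvec"]).ravel()
def ray(c,uv):
    K,R,t=c; d=R.T@np.linalg.inv(K)@np.array([uv[0],uv[1],1.]); return -R.T@t,d/np.linalg.norm(d)
def plane(c,uv,z):
    C,d=ray(c,uv); return C+d*(z-C[2])/d[2]
def proj(c,X):
    K,R,t=c; x=K@(R@np.array(X)+t); return x[:2]/x[2]
def tri(obs):  # [(cam,uv),...]
    A=np.zeros((3,3));b=np.zeros(3);L=[]
    for c,uv in obs:
        C,d=ray(c,uv);P=np.eye(3)-np.outer(d,d);A+=P;b+=P@C;L.append((P,C))
    X=np.linalg.solve(A,b);return X,max(np.linalg.norm(P@(X-C)) for P,C in L)
def totool(dX):  # world vector (m) -> tool axes mm
    return Rn.from_quat(monitor.get_state()["orientation"]).inv().apply(dX)*1000
E
python3 - <<'E'
from h import *
t=cv2.imread("pics/top0.png");s=cv2.imread("pics/side0.png")
a=cv2.resize(t[170:250,290:480],(800,337),interpolation=cv2.INTER_CUBIC)
b=cv2.resize(s[215:300,190:345],(480,263),interpolation=cv2.INTER_CUBIC)
c=np.zeros((600,800,3),np.uint8);c[:337]=a;c[337:,:480]=b
cv2.imwrite("pics/c1.png",c)
E
```

```text
(no output)
```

View pics/c1.png

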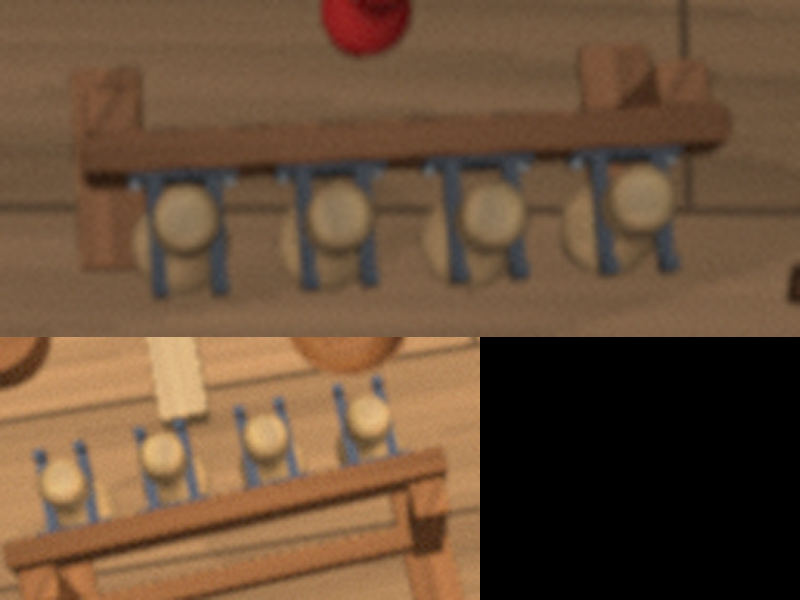

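The crop shows four wooden skittles, each with its drum head between blue prongs. Their heads are at crop (186,217), (339,213), (493,213) and (641,198) from the top camera, and (64,482), (163,455), (266,437) and (369,417) from the side camera. Next I'll measure these and the cabinet.

Run:
```python
from h import *
T=cam("top");S=cam("side")
t=cv2.imread("pics/top0.png");s=cv2.imread("pics/side0.png")
ft=lambda u,v:(290+(u+.5)*190/800-.5,170+(v+.5)*80/337-.5)
fs=lambda u,v:(190+(u+.5)*155/480-.5,215+(v-337+.5)*85/263-.5)
for a,b in zip([(186,217),(339,213),(493,213),(641,198)],[(369,417),(266,437),(163,455),(64,482)]):
    print(tri([(T,ft(*a)),(S,fs(*b))]))
c=np.zeros((600,800,3),np.uint8)
c[:,:400]=cv2.resize(t[140:290,50:220],(400,353)).copy() if 0 else 0
a=cv2.resize(t[145:290,55:215],(441,400),interpolation=cv2.INTER_CUBIC)
b=cv2.resize(s[155:295,410:560],(359,335),interpolation=cv2.INTER_CUBIC)
c=np.zeros((400,800,3),np.uint8);c[:,:441]=a;c[:335,441:]=b
cv2.imwrite("pics/c2.png",c)
for n,X in (("o",[0,0,0]),):print(proj(T,X))
```

```text
(array([ 0.5433, -0.1215,  0.2184]), np.float64(0.001538704835008139))
(array([ 0.5457, -0.207 ,  0.2183]), np.float64(0.0009777899437891809))
(array([ 0.5461, -0.2924,  0.2176]), np.float64(0.0012677919778973834))
(array([ 0.5548, -0.3748,  0.2177]), np.float64(0.0015679865082690253))
[282.8838 444.1119]
```

View pics/c2.png

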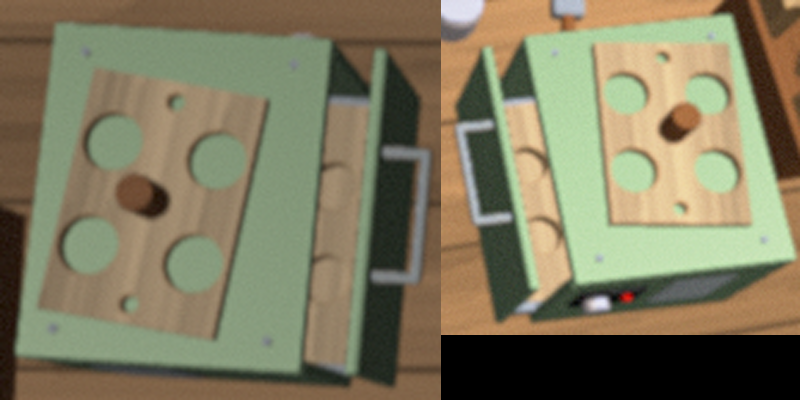

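The crop shows the board on the green roof, turned relative to it, with its knob at (138,193) in the left panel. The drawer is partly open with two sockets visible. The handle bar runs (425,152)–(416,280) in the left panel and (462,126)–(478,222) in the right.

Run:
```python
from h import *
T=cam("top");S=cam("side")
kt=441/160;ks=359/150
ft=lambda u,v:(55+(u+.5)/kt-.5,145+(v+.5)/kt-.5)
fs=lambda u,v:(410+(u-441+.5)/ks-.5,155+(v+.5)/ks-.5)
P={}
for n,a,b in [("BR near-front",(300,373),(527,38)),("TR far-front",(331,40),(577,284)),("TL far-back",(55,23),(797,262)),("BL near-back",(17,355),(730,14)),
 ("handle far",(424,152),(478,222)),("handle near",(416,280),(462,126)),("knob",(133,190),(687,116)),
 ("h1",(114,141),(717,171)),("h2",(217,161),(633,171)),("h3",(89,244),(707,95)),("h4",(194,263),(625,95)),("p1",(177,102),(682,209)),("p2",(129,304),(663,57)),
 ("panel far",(379,50),(534,291)),("panel near",(352,374),(488,48))]:
    X,e=tri([(T,ft(*a)),(S,fs(*b))]);P[n]=X;print(n,X,e)
f=P["TR far-front"]-P["BR near-front"];print("cab x dir yaw",np.arctan2(f[1],f[0]),np.linalg.norm(f))
f=P["handle far"]-P["handle near"];print("handle yaw",np.arctan2(f[1],f[0]),np.linalg.norm(f))
print("cab ctr",sum(P[k] for k in list(P)[:4])/4)
f=P["p1"]-P["p2"];print("board yaw",np.arctan2(f[1],f[0]),np.linalg.norm(f),(P["p1"]+P["p2"])/2)
```

```text
BR near-front [0.4068 0.2748 0.2021] 0.0032159463329062637
TR far-front [0.6938 0.2562 0.2067] 0.001666311948493714
TL far-back [0.7097 0.4965 0.1997] 0.0013378472014754295
BL near-back [0.4206 0.5077 0.2093] 0.0016255480593205768
handle far [0.6018 0.1782 0.1758] 0.0011015057374138561
handle near [0.4892 0.1843 0.1772] 0.003505827049500983
knob [0.5501 0.3972 0.2681] 0.0010314577220314203
h1 [0.6014 0.4331 0.2192] 0.0015290981422421176
h2 [0.5849 0.346  0.2158] 0.0009625232973725309
h3 [0.5136 0.4502 0.2159] 0.0012755006888114425
h4 [0.4977 0.3617 0.2151] 0.0011246598965523457
p1 [0.6358 0.3829 0.2186] 0.0025403078558050556
p2 [0.4626 0.4132 0.2196] 0.0016437734668592419
panel far [0.6899 0.217  0.1874] 0.00011429047046518725
panel near [0.4067 0.2328 0.1906] 0.002437426535215685
cab x dir yaw -0.06473786397257304 0.2875689669996561
handle yaw -0.053493314673965675 0.11272836263585531
cab ctr [0.5578 0.3838 0.2044]
board yaw -0.17325953187113166 0.1758722903559231 [0.5492 0.3981 0.2191]
```

Emit:
{"op": "step_arm", "data": {"moves": [[0.33,[0,0,-40],[0,0,-0.1]],[0.33,[0,0,-80],[0,0,-0.2]],[0.33,[0,0,-120],[0,0,-0.3]],[0.33,[-20,-10,-150],[0,0,-0.397]],[0.33,[-54,-29,-150],[0,0,-0.397]],[0.33,[-88,-48,-150],[0,0,-0.397]],[0.33,[-122,-67,-150],[0,0,-0.397]],[0.33,[-156,-86,-150],[0,0,-0.397]],[0.33,[-190,-104,-150],[0,0,-0.397]],[0.33,[-224,-122,-150],[0,0,-0.397]],[0.33,[-258,-140,-150],[0,0,-0.397]],[0.33,[-292,-158,-150],[0,0,-0.397]]]}}

```text
time: 1.1
tool_pos: [0.4669, 0.2909, 0.3468]
orientation: [0.027, 1.0, -0.0, -0.0]
ft_force: [1.0, 0.4, -0.6]
finger_gap: 0.0279
grip_force: 0.0
```

Run:
```python
from h import *
s=monitor.get_state();print(s["tool_pos"],Rn.from_quat(s["orientation"]).as_matrix(),s["finger_gap"])
print(totool(np.array([.5455,.181,.30])-s["tool_pos"]))
```

```text
[0.4669 0.2909 0.3468] [[-0.9985  0.0547 -0.0009]
 [ 0.0547  0.9985 -0.0002]
 [ 0.0009 -0.0003 -1.    ]] 0.027869064445363974
[ -84.4884 -105.4265   46.7914]
```

Emit:
{"op": "step_arm", "data": {"moves": [[0.33,[-28,-35,0],[0,0,0]],[0.33,[-56,-70,10],[0,0,0]],[0.33,[-84,-105,20],[0,0,0]],[0.33,[-84,-105,40],[0,0,0]],[0.33,[-84,-105,40],[0,0,0]],[0.33,[-84,-105,40],[0,0,0]]]}}

```text
time: 1.6
tool_pos: [0.5436, 0.1825, 0.3055]
orientation: [0.028, 1.0, -0.0, -0.002]
ft_force: [-0.9, 0.3, 0.4]
finger_gap: 0.0283
grip_force: 0.0
```

Run:
```python
from h import *
W=cam("wrist");im=imaging.snapshot("wrist");cv2.imwrite("pics/w1.png",im)
np.savez("pics/w1.npz",K=W[0],R=W[1],t=W[2])
print(monitor.get_state()["tool_pos"],proj(W,[.5455,.181,.168]))
```

```text
[0.544  0.1835 0.3068] [322.2386 213.1787]
```

View pics/w1.png

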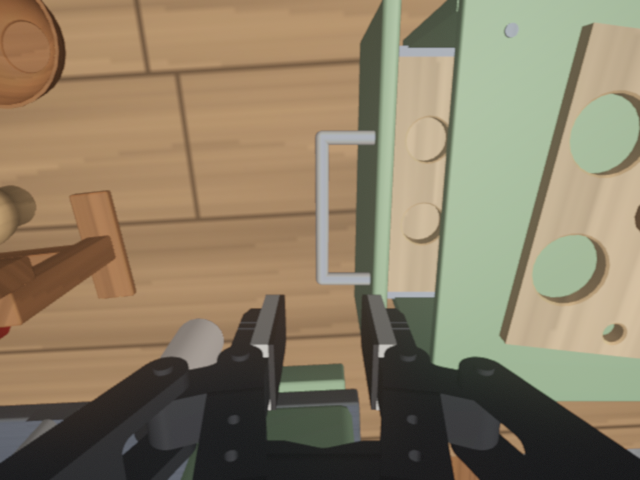

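The wrist view shows the handle bar at u≈322, v 138–279 (predicted centre (322,213)), parallel to the tool axes and centred between the fingers. I'll go down and grip it.

Emit:
{"op": "step_arm", "data": {"moves": [[0.33,[0,-2,40],[0,0,0]],[0.33,[0,-2,80],[0,0,0]],[0.33,[0,-2,110],[0,0,0]],[0.33,[0,-2,135],[0,0,0]],[0.33,[0,-2,155],[0,0,0]],[0.33,[0,-2,155],[0,0,0]],[0,[0,-2,155],[0,0,0]],[0,[0,-2,155],[0,0,0]],[0,[0,-2,155],[0,0,0]],[0,[0,-2,155],[0,0,0]]]}}

```text
time: 2.48
tool_pos: [0.5458, 0.1817, 0.1542]
orientation: [0.027, 1.0, 0.0, 0.002]
ft_force: [0.9, -0.1, 0.0]
finger_gap: -0.0001
grip_force: 0.0
```

Run:
```python
from h import *
W=cam("wrist");im=imaging.snapshot("wrist")
s=imaging.snapshot("side")
c=np.hstack([cv2.resize(im,(480,360)),cv2.resize(s[140:300,380:520],(315,360))]);cv2.imwrite("pics/w2.png",c)
print(monitor.get_state())
```

```text
{'time': 2.5833, 'qpos': array([ 0.1268,  0.5133,  1.6076, -0.    ,  1.0182, -1.3894]), 'dq': array([-0.0031,  0.0072,  0.0085, -0.0009,  0.0013, -0.0012]), 'joint_torque': array([  0.0774, -41.1283, -15.3973,   0.0036,  -0.0098,   0.0002]), 'tool_pos': array([0.5453, 0.1814, 0.1536]), 'orientation': array([0.0273, 0.9996, 0.0002, 0.0012]), 'ft_force': array([ 0.593 , -0.3007, -0.6909]), 'ft_torque': array([-0.0569, -0.0897,  0.0179]), 'grip_force': 0.0, 'finger_gap': -0.0002642764927983475}
```

View pics/w2.png

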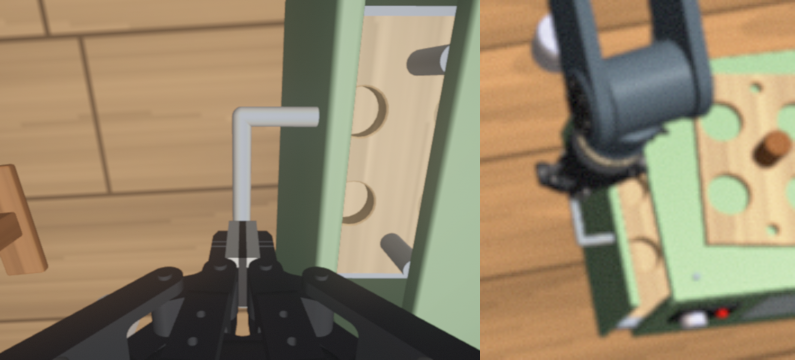

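The left panel shows the near bar end at about (241,116), running to the closed finger tips. The bar may pass below the tips, so I'll measure its height from the two wrist views.

Run:
```python
from h import *
W=cam("wrist");f=np.load("pics/w1.npz");W1=(f["K"],f["R"],f["t"])
print(W[2],-W[1].T@W[2],-W1[1].T@W1[2])
print(tri([(W1,(322,138)),(W,(321,155))]))
for z in(.168,.155,.145):print(z,plane(W1,(322,138),z),plane(W1,(322,279),z),plane(W,(321,155),z))
im=imaging.snapshot("wrist");row=im[220,280:360].astype(int).sum(1);print(row)
```

```text
[-0.2106 -0.5371  0.1799] [0.4713 0.185  0.3299] [0.471  0.1862 0.4823]
(array([0.4908, 0.1834, 0.1452]), np.float64(0.00048284026623441386))
0.168 [0.4895 0.1841 0.168 ] [0.5996 0.1777 0.168 ] [0.4884 0.1832 0.168 ]
0.155 [0.4903 0.184  0.155 ] [0.6049 0.1773 0.155 ] [0.4897 0.1831 0.155 ]
0.145 [0.4909 0.1839 0.145 ] [0.609  0.1771 0.145 ] [0.4908 0.183  0.145 ]
[442 443 444 441 441 443 442 443 444 442 442 442 443 443 439 441 442 443
 443 442 442 441 441 441 441 440 443 441 441 436 396 358 384 429 466 495
 519 536 548 557 561 566 569 568 567 564 562 560 559 559 562 562 555 538
 506 465 437 435 434 436 434 434 436 436 435 433 436 434 433 433 432 432
 432 432 431 432 429 432 431 431]
```

Emit:
{"op": "step_arm", "data": {"moves": [[0,[0,-8,0],[0,0,0]],[0,[0,-16,0],[0,0,0]],[0,[0,-24,0],[0,0,0]],[0,[0,-24,0],[0,0,0]]]}}

```text
time: 2.97
tool_pos: [0.5431, 0.1553, 0.1521]
orientation: [0.028, 1.0, -0.0, -0.0]
ft_force: [0.3, 0.9, -0.4]
finger_gap: 0.0001
grip_force: 0.0
```

Run:
```python
from h import *
s=monitor.get_state();print(s["tool_pos"],s["ft_force"],s["finger_gap"],s["grip_force"])
im=imaging.snapshot("wrist");row=im[220,240:400].astype(int).sum(1);print(row[::3])
cv2.imwrite("pics/w3.png",im[100:480,120:560])
```

```text
[0.5431 0.1553 0.1521] [ 0.2637  0.8965 -0.3889] 7.061968028533656e-05 0.0
[485 485 483 483 483 482 482 482 481 480 482 481 480 482 482 480 478 479
 478 478 479 477 478 475 475 475 473 475 477 475 474 473 473 474 473 473
 473 470 471 474 471 472 472 471 471 467 363 476 552 592 605 601 595 599]
```

View pics/w3.png

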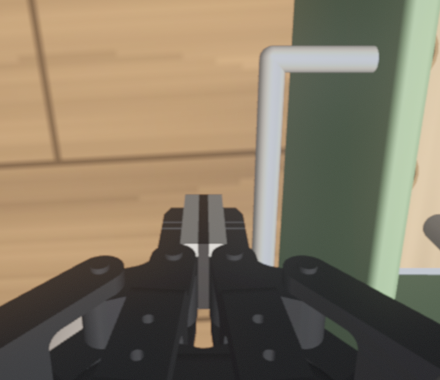

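The tips are shut beside the bar, and the bar's corner is at full-image (388,157). The fingers had closed above the bar or missed it, so I'll triangulate its true height with this sideways baseline.

Run:
```python
from h import *
W=cam("wrist");f=np.load("pics/w1.npz");W1=(f["K"],f["R"],f["t"])
print(tri([(W1,(322,138)),(W,(388,157))]))
T=cam("top");S=cam("side")
print(tri([(W1,(322,138)),(W,(388,157)),(T,(55+416/2.756,145+280/2.756)),(S,(410+(462-441)/2.393,155+126/2.393))]))
s=monitor.get_state();tp=s["tool_pos"]
print("tip px",proj(W,tp),"10mm up",proj(W,tp+[0,0,.01]),proj(W,tp+[-.011,0,0]))
for z in (.14,.15,.16,.168,.176):print(z,plane(W,(388,157),z)-plane(W1,(322,138),z))
```

```text
(array([0.4897, 0.1841, 0.1596]), np.float64(0.0003677145930823017))
(array([0.4887, 0.184 , 0.1738]), np.float64(0.0052507367469917495))
tip px [324.3536 279.5117] 10mm up [324.4029 288.5282] [322.9572 256.5595]
0.14 [0.0004 0.0032 0.    ]
0.15 [-0.0001  0.0017 -0.    ]
0.16 [-0.0007  0.0002 -0.    ]
0.168 [-0.0012 -0.001  -0.    ]
0.176 [-0.0016 -0.0022  0.    ]
```

The pads show a 28 mm gap as about 78 px. That puts the finger tips roughly 36 mm nearer the camera, and so higher, than the reported TCP, which explains the miss. I'll retry lower, going down carefully.

Emit:
{"op": "step_arm", "data": {"moves": [[0.33,[0,0,-25],[0,0,0]],[0.33,[0,13,-25],[0,0,0]],[0.33,[0,26,-25],[0,0,0]],[0.33,[0,26,-25],[0,0,0]],[0.33,[0,26,0],[0,0,0]],[0.33,[0,26,15],[0,0,0]],[0.33,[0,26,25],[0,0,0]],[0.33,[0,26,25],[0,0,0]],[0,[0,26,25],[0,0,0]],[0,[0,26,25],[0,0,0]],[0,[0,26,25],[0,0,0]],[0,[0,26,25],[0,0,0]]]}}

```text
time: 4.02
tool_pos: [0.5444, 0.1829, 0.1271]
orientation: [0.027, 1.0, -0.0, -0.0]
ft_force: [-0.9, -1.6, -5.1]
finger_gap: 0.0075
grip_force: 58.4
```

Emit:
{"op": "step_arm", "data": {"moves": [[0.33,[0,0,0],[0,0,0]],[0.33,[0,0,0],[0,0,0]],[0.33,[0,0,6],[0,0,0]],[0.33,[0,0,12],[0,0,0]],[0.33,[0,0,12],[0,0,0]],[0,[0,0,12],[0,0,0]],[0,[0,0,12],[0,0,0]],[0,[0,0,12],[0,0,0]],[0,[0,0,12],[0,0,0]]]}}

```text
time: 4.77
tool_pos: [0.5446, 0.1831, 0.1152]
orientation: [0.027, 1.0, -0.0, -0.0]
ft_force: [-0.1, -0.0, -1.4]
finger_gap: 0.0075
grip_force: 58.4
```

Emit:
{"op": "step_arm", "data": {"moves": [[0,[0,-8,0],[0,0,0]],[0,[0,-24,0],[0,0,0]],[0,[0,-42,0],[0,0,0]],[0,[0,-60,0],[0,0,0]],[0,[0,-78,0],[0,0,0]],[0,[0,-96,0],[0,0,0]],[0,[0,-114,0],[0,0,0]],[0,[0,-132,0],[0,0,0]],[0,[0,-150,0],[0,0,0]],[0,[0,-168,0],[0,0,0]],[0,[0,-182,0],[0,0,0]],[0,[0,-182,0],[0,0,0]]]}}

```text
time: 5.77
tool_pos: [0.5339, -0.0012, 0.1151]
orientation: [0.028, 1.0, -0.001, -0.001]
ft_force: [-1.2, -3.0, -0.8]
finger_gap: 0.008
grip_force: 59.4
```

Emit:
{"op": "step_arm", "data": {"moves": [[0.33,[0,0,0],[0,0,0]],[0.33,[0,0,0],[0,0,0]],[0.33,[0,0,-30],[0,0,0]],[0.33,[0,0,-70],[0,0,0]],[0.33,[0,0,-110],[0,0,0]],[0.33,[0,0,-150],[0,0,0]],[0.33,[0,0,-190],[0,0,0]],[0.33,[0,10,-220],[0,0,0]],[0.33,[0,50,-230],[0,0,0]],[0.33,[0,90,-230],[0,0,0]],[0.33,[0,90,-230],[0,0,0]],[0.33,[0,90,-230],[0,0,0]]]}}

```text
time: 6.77
tool_pos: [0.5393, 0.094, 0.3457]
orientation: [0.025, 1.0, 0.0, 0.001]
ft_force: [-0.1, 0.5, 0.2]
finger_gap: 0.0281
grip_force: 0.0
```

Run:
```python
from h import *
W=cam("wrist");im=imaging.snapshot("wrist");cv2.imwrite("pics/w4.png",im)
np.savez("pics/w4.npz",K=W[0],R=W[1],t=W[2])
print(monitor.get_state()["tool_pos"])
```

```text
[0.5393 0.0926 0.3452]
```

View pics/w4.png

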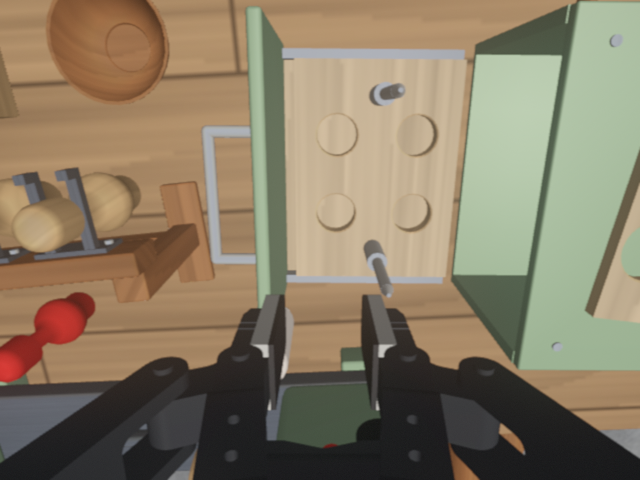

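The drawer is well out. The sockets show at (337,133), (416,135), (335,211) and (410,211), the post tips at (400,90) and (387,290), and the handle at u≈211. Next I'll view the skittles from two wrist positions.

Emit:
{"op": "step_arm", "data": {"moves": [[0.62,[3,-34,0],[0,0,-0.05]],[0.62,[5,-70,0],[0,0,-0.1]],[0.62,[8,-106,0],[0,0,-0.1]],[0.62,[10,-142,0],[0,0,-0.1]],[0.62,[13,-178,0],[0,0,-0.1]],[0.62,[15,-214,0],[0,0,-0.1]],[0.62,[17,-240,0],[0,0,-0.1]],[0.62,[17,-240,0],[0,0,-0.1]],[0.62,[17,-240,0],[0,0,-0.1]]]}}

```text
time: 7.57
tool_pos: [0.5087, -0.1495, 0.3446]
orientation: [-0.02, 1.0, 0.0, -0.001]
ft_force: [-0.9, 0.2, 0.5]
finger_gap: 0.0531
grip_force: 0.0
```

```bash
cat >> h.py <<'E'
def shot(n):
    W=cam("wrist");im=imaging.snapshot("wrist");cv2.imwrite(f"pics/{n}.png",im)
    s=monitor.get_state();np.savez(f"pics/{n}.npz",K=W[0],R=W[1],t=W[2],p=s["tool_pos"],q=s["orientation"]);return im
def load(n):
    f=np.load(f"pics/{n}.npz");return (f["K"],f["R"],f["t"]),cv2.imread(f"pics/{n}.png"),f
E
python3 -c "
from h import *
shot('w5');print(monitor.get_state()['tool_pos'])"
```

```text
[ 0.5089 -0.1481  0.3447]
```

Emit:
{"op": "step_arm", "data": {"moves": [[0.62,[0,-40,0],[0,0,0]],[0.62,[0,-80,0],[0,0,0]],[0.62,[0,-120,0],[0,0,0]],[0.62,[0,-140,0],[0,0,0]],[0.62,[0,-140,0],[0,0,0]],[0.62,[0,-140,0],[0,0,0]]]}}

```text
time: 8.12
tool_pos: [0.5159, -0.2867, 0.3445]
orientation: [-0.022, 1.0, 0.001, -0.0]
ft_force: [0.2, 0.2, 0.1]
finger_gap: 0.0527
grip_force: 0.0
```

```bash
python3 -c "
from h import *
shot('w6');print(monitor.get_state()['tool_pos'])
a=cv2.imread('pics/w5.png')[60:320];b=cv2.imread('pics/w6.png')[60:320]
cv2.imwrite('pics/c3.png',np.vstack([a,b]))"
```

```text
[ 0.5158 -0.2857  0.3448]
```

View pics/c3.png

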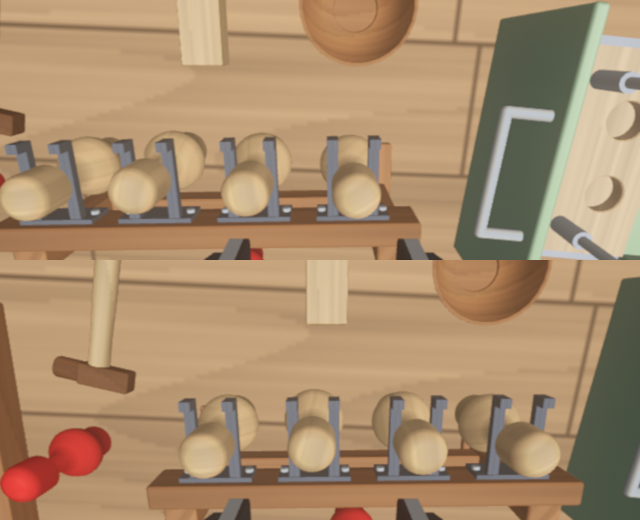

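Both panels show the four heads. Upper: (359,252), (246,248), (135,248), (27,256). Lower: (532,250), (423,250), (313,246), (203,252), in full-image rows. The red ones are clear of the row.

Run:
```python
from h import *
A,ia,_=load('w5');B,ib,_=load('w6')
a=[(359,252),(246,248),(135,248),(27,256)];b=[(532,250),(423,250),(313,246),(203,252)]
H=[]
for p,q in zip(a,b):
    X,e=tri([(A,p),(B,q)]);H.append(X);print(X,e, plane(A,p,.217)[:2],plane(B,q,.217)[:2])
# sockets and pins
C,ic,_=load('w4') if 0 else ((lambda f:(f["K"],f["R"],f["t"]))(np.load("pics/w4.npz")),cv2.imread("pics/w4.png"),0)
for n,z,p in (("s",.036,(337,133)),("s",.036,(416,135)),("s",.036,(335,211)),("s",.036,(410,211)),("pin",.172,(401,90)),("pin",.172,(388,291)),("h",.168,(210,131)),("h",.168,(215,259))):
    print(n,plane(C,p,z))
# tip offset
f=np.load('pics/w6.npz')
W=B
R=Rn.from_quat(f["q"]).as_matrix()
for h in (0,.03,.036,.04):print(h,[proj(W,f["p"]+R@[x,y,-h]) for x in(.011,) for y in(-.0265,.0265)])
s=ib[300:,:].astype(int).sum(2);print([ (v,np.where(ib[v,230:420].astype(int).sum(1)<250)[0][[0,-1]]+230) for v in range(300,330,6) if (ib[v,230:420].astype(int).sum(1)<250).any()])
```

```text
[ 0.5419 -0.1203  0.2045] 0.0003173631657830593 [ 0.538  -0.1215] [ 0.5377 -0.1271]
[ 0.5417 -0.2086  0.2112] 0.0014110184406051654 [ 0.5383 -0.2075] [ 0.5413 -0.21  ]
[ 0.5432 -0.2938  0.2127] 2.3442035283851626e-05 [ 0.5416 -0.2918] [ 0.5418 -0.2937]
[ 0.553  -0.3789  0.2112] 0.0006090204825363516 [ 0.5514 -0.3748] [ 0.5503 -0.3773]
s [0.4926 0.1113 0.036 ]
s [0.4993 0.1998 0.036 ]
s [0.5822 0.1053 0.036 ]
s [0.5866 0.1939 0.036 ]
pin [0.4548 0.1588 0.172 ]
pin [0.6261 0.1478 0.172 ]
h [0.4785 0.0041 0.168 ]
h [ 0.5891 -0.0057  0.168 ]
0 [array([267.0811, 256.8999]), array([386.6146, 256.7345])]
0.03 [array([256.864 , 283.7137]), array([398.0794, 283.5307])]
0.036 [array([254.3592, 290.2874]), array([400.8903, 290.1007])]
0.04 [array([252.5819, 294.9519]), array([402.8849, 294.7626])]
[(300, array([243, 403])), (306, array([240, 406])), (312, array([238, 408])), (318, array([235, 411])), (324, array([232, 413]))]
```

Emit:
{"op": "step_arm", "data": {"moves": [[0.62,[-15,-4,30],[0,0,0]],[0.62,[-29,-9,60],[0,0,0]],[0.62,[-29,-9,95],[0,0,0]],[0.62,[-29,-9,130],[0,0,0]],[0.62,[-29,-9,160],[0,0,0]],[0.62,[-29,-9,180],[0,0,0]],[0.62,[-29,-9,190],[0,0,0]],[0.62,[-29,-9,190],[0,0,0]],[0.3,[-29,-9,190],[0,0,0]],[0.3,[-29,-9,190],[0,0,0]],[0.3,[-29,-9,190],[0,0,0]],[0.3,[-29,-9,190],[0,0,0]]]}}

```text
time: 9.17
tool_pos: [0.5462, -0.2953, 0.1569]
orientation: [-0.023, 1.0, -0.001, 0.001]
ft_force: [0.0, 0.1, 2.4]
finger_gap: 0.0357
grip_force: 60.3
```

The grip is good (gap 36 mm on the 38 mm drum). I'll lift 18 mm, draw out and raise.

Emit:
{"op": "step_arm", "data": {"moves": [[0,[0,0,-8],[0,0,0]],[0,[0,0,-17],[0,0,0]],[0,[0,0,-19],[0,0,0]],[0,[20,0,-19],[0,0,0]],[0,[45,0,-19],[0,0,0]],[0,[72,0,-19],[0,0,0]],[0,[78,0,-25],[0,0,0]],[0,[78,0,-60],[0,0,0]],[0,[78,0,-95],[0,0,0]],[0,[78,0,-130],[0,0,0]],[0,[78,0,-150],[0,0,0]],[0,[78,0,-150],[0,0,0]]]}}

```text
time: 10.17
tool_pos: [0.4703, -0.3011, 0.3118]
orientation: [-0.023, 1.0, -0.005, 0.005]
ft_force: [-0.0, -0.9, -0.6]
finger_gap: 0.0358
grip_force: 60.7
```

```bash
python3 -c "
from h import *
shot('w7');s=monitor.get_state();print(s['tool_pos'],s['ft_force'],s['finger_gap'])"
```

```text
[ 0.4689 -0.2998  0.3087] [-0.7442  0.2686 -2.0022] 0.03604524258160986
```

View pics/w7.png

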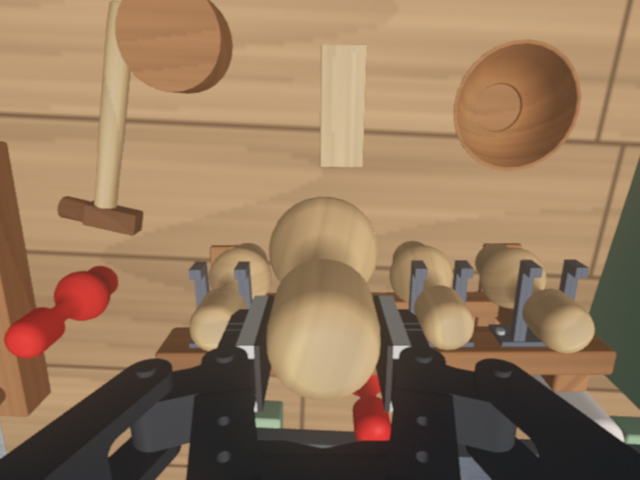

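The held skittle hangs upright between the pads. Its belly's near edge is at (323,197) with sides at u = 270 and 377, and the drum's lower near edge is at (324,260). I'll use these to find its axis relative to the tool.

Run:
```python
from h import *
W,im,f=load('w7');p=f["p"];R=Rn.from_quat(f["q"])
for n,uv,h,r in(("belly",(323,197),.0495,.029),("drum",(324,260),.114,.019)):
    for dz in(-.003,0,.003):
        X=plane(W,uv,.071+p[2]-.1569+h+dz);X[0]+=r;print(n,dz,X,R.inv().apply(X-p)*1000)
print(R.as_rotvec(), R.apply([0,0,1]))
L=plane(W,(270,245),.271);Rr=plane(W,(377,245),.271);print(L,Rr)
tgt=np.array([.588,.195])
print(totool(np.append(tgt,.3087)-p))
```

```text
belly -0.003 [ 0.4704 -0.3035  0.2693] [-1.1729 -3.5054 39.4281]
belly 0 [ 0.4698 -0.3035  0.2723] [-0.5513 -3.49   36.4244]
belly 0.003 [ 0.4692 -0.3035  0.2753] [ 0.0704 -3.4746 33.4207]
drum -0.003 [ 0.4716 -0.3019  0.3338] [ -2.7784  -2.3469 -25.0716]
drum 0 [ 0.4705 -0.3019  0.3368] [ -1.6701  -2.3388 -28.078 ]
drum 0.003 [ 0.4694 -0.302   0.3398] [ -0.5617  -2.3308 -31.0844]
[-0.0707  3.135  -0.0088] [ 0.0059 -0.0055 -1.    ]
[ 0.4689 -0.3311  0.271 ] [ 0.4661 -0.2731  0.271 ]
[-141.312   488.9583   -2.0632]
```

Emit:
{"op": "step_arm", "data": {"moves": [[0,[-5,20,0],[0,0,0]],[0,[-15,55,0],[0,0,0]],[0,[-26,94,0],[0,0,0]],[0,[-37,133,0],[0,0,0]],[0,[-48,172,0],[0,0,0]],[0,[-59,211,0],[0,0,0]],[0,[-70,250,0],[0,0,0]],[0,[-81,289,0],[0,0,0]],[0,[-92,328,0],[0,0,0]],[0,[-103,367,0],[0,0,0]],[0,[-114,406,0],[0,0,0]],[0,[-125,440,0],[0,0,0]]]}}

```text
time: 11.22
tool_pos: [0.571, 0.1496, 0.303]
orientation: [-0.023, 1.0, 0.0, -0.002]
ft_force: [0.2, -1.3, -1.4]
finger_gap: 0.036
grip_force: 60.7
```

Emit:
{"op": "step_arm", "data": {"moves": [[0,[-8,28,0],[0,0,0]],[0,[-14,46,0],[0,0,0]],[0,[-15,52,0],[0,0,0]],[0,[-15,52,0],[0,0,0]],[0,[-15,52,0],[0,0,0]]]}}

```text
time: 11.63
tool_pos: [0.584, 0.1987, 0.3037]
orientation: [-0.023, 1.0, -0.001, -0.002]
ft_force: [0.3, -0.8, -1.3]
finger_gap: 0.0363
grip_force: 60.7
```

Run:
```python
from h import *
im=shot('w8');ps=[]
for i in range(6):
    imaging.camera_params("wrist");s=monitor.get_state();ps.append(s["tool_pos"])
    imaging.snapshot("top") if i<4 else 0
print(np.array(ps),s["orientation"],s["finger_gap"])
cv2.imwrite("pics/w8c.png",im[0:400])
```

```text
[[0.5842 0.1982 0.3042]
 [0.5844 0.1979 0.3046]
 [0.5846 0.1979 0.3049]
 [0.5847 0.1979 0.3051]
 [0.5849 0.1981 0.3053]
 [0.5849 0.1981 0.3053]] [-0.0217  0.9998 -0.0001 -0.0001] 0.03632217401847802
```

View pics/w8c.png

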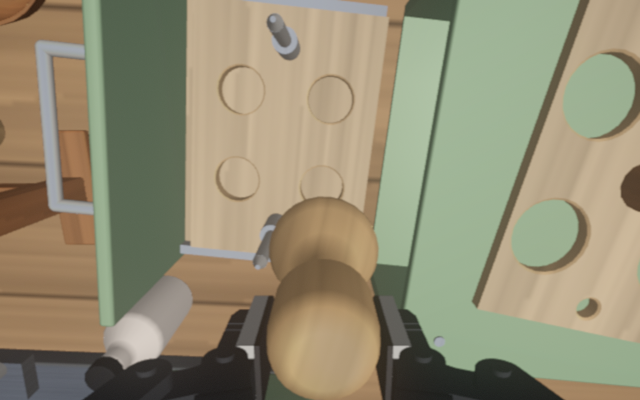

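The skittle is held beside the four sockets at (242,90), (330,98), (239,178) and (321,186). Its belly's near edge is at (324,197).

Run:
```python
from h import *
W,im,f=load('w8');p=f["p"];R=Rn.from_quat(f["q"])
S=np.array([plane(W,q,.036)[:2] for q in((242,90),(330,98),(239,178),(321,186))]);print(S,"ctr",S.mean(0))
f4=np.load("pics/w4.npz");C=(f4["K"],f4["R"],f4["t"])
for a,b in zip(((242,90),(330,98),(239,178),(321,186)),((337,133),(416,135),(335,211),(410,211))):print(tri([(W,a),(C,b)]))
print(tri([(W,(273,20)),(C,(401,90))]))
for n,uv,h,r in(("belly",(324,197),.0495,.029),("drum",(324,260),.114,.019)):
    X=plane(W,uv,.071+.3045-.1555+h);X[0]+=r;print(n,X,X-p)
g=cv2.GaussianBlur(cv2.cvtColor(im,cv2.COLOR_BGR2GRAY),(5,5),1)
c=cv2.HoughCircles(g[60:240,190:400],cv2.HOUGH_GRADIENT,1,50,param1=60,param2=14,minRadius=19,maxRadius=28)
print(c[0]+[190,60,0] if c is not None else None)
```

```text
[[0.4951 0.1126]
 [0.4987 0.2006]
 [0.5832 0.1086]
 [0.5878 0.1955]] ctr [0.5412 0.1543]
(array([0.494 , 0.1112, 0.0265]), np.float64(0.0008670496501429131))
(array([0.4991, 0.2005, 0.0336]), np.float64(0.0004274650535408604))
(array([0.5858, 0.1056, 0.0208]), np.float64(5.881840601402452e-05))
(array([0.5891, 0.1956, 0.0272]), np.float64(0.0002819176687160619))
(array([0.455 , 0.1588, 0.1714]), np.float64(0.0001796409829627959))
belly [0.582  0.1971 0.2695] [-0.0022 -0.0011 -0.0347]
drum [0.5827 0.1975 0.334 ] [-0.0015 -0.0006  0.0298]
[[241.5  88.5  24.3]
 [330.5  99.5  24.3]
 [237.5 177.5  22.1]
 [321.5 188.5  22.1]]
```

Emit:
{"op": "step_arm", "data": {"moves": [[0,[-4,-2,20],[0,0,0]],[0,[-4,-2,55],[0,0,0]],[0,[-4,-2,90],[0,0,0]],[0,[-4,-2,120],[0,0,0]],[0,[-4,-2,150],[0,0,0]],[0,[-4,-2,170],[0,0,0]],[0,[-4,-2,178],[0,0,0]],[0,[-4,-2,178],[0,0,0]],[0,[-4,-2,182],[0,0,0]],[0,[-4,-2,186],[0,0,0]],[0,[-4,-2,190],[0,0,0]],[0,[-4,-2,190],[0,0,0]]]}}

```text
time: 12.88
tool_pos: [0.5892, 0.1976, 0.1156]
orientation: [-0.023, 1.0, 0.0, 0.0]
ft_force: [-0.4, 0.1, -0.8]
finger_gap: 0.0359
grip_force: 60.7
```

Emit:
{"op": "step_arm", "data": {"moves": [[0,[0,0,4],[0,0,0]],[0,[0,0,8],[0,0,0]],[0,[0,0,12],[0,0,0]],[0,[0,0,14],[0,0,0]],[0,[0,0,14],[0,0,0]],[0,[0,0,14],[0,0,0]]]}}

```text
time: 13.38
tool_pos: [0.5894, 0.1977, 0.102]
orientation: [-0.023, 1.0, 0.0, 0.0]
ft_force: [-1.6, -0.5, 5.0]
finger_gap: 0.0363
grip_force: 61.2
```

Contact at the floor height (5 N, z as expected). I'll release, retreat and go to skittle 2.

Emit:
{"op": "step_arm", "data": {"moves": [[0.62,[0,0,0],[0,0,0]],[0.62,[0,0,0],[0,0,0]],[0.62,[0,0,0],[0,0,0]],[0.62,[0,0,-30],[0,0,0]],[0.62,[0,0,-70],[0,0,0]],[0.62,[0,0,-110],[0,0,0]],[0.62,[0,0,-145],[0,0,0]],[0.62,[4,-25,-165],[0,0,0]],[0.62,[10,-62,-175],[0,0,0]],[0.62,[16,-100,-175],[0,0,0]],[0.62,[22,-140,-175],[0,0,0]],[0.62,[22,-140,-175],[0,0,0]]]}}

```text
time: 14.38
tool_pos: [0.573, 0.0502, 0.2764]
orientation: [-0.02, 1.0, -0.002, -0.0]
ft_force: [-0.3, 0.3, -0.6]
finger_gap: 0.0531
grip_force: 0.0
```

Run:
```python
from h import *
im=shot('w9');s=monitor.get_state();print(s["tool_pos"],s["finger_gap"])
t=imaging.snapshot("top");cv2.imwrite("pics/t9.png",t)
cv2.imwrite("pics/w9c.png",np.vstack([cv2.resize(im[:300],(640,300)),cv2.resize(t[150:280,50:330],(640,297))]))
print(totool(np.array([.5435,-.2078,.1550])-s["tool_pos"]))
```

```text
[0.5732 0.0533 0.2762] 0.052933425640314155
[  40.4853 -259.7089  121.0895]
```

View pics/w9c.png

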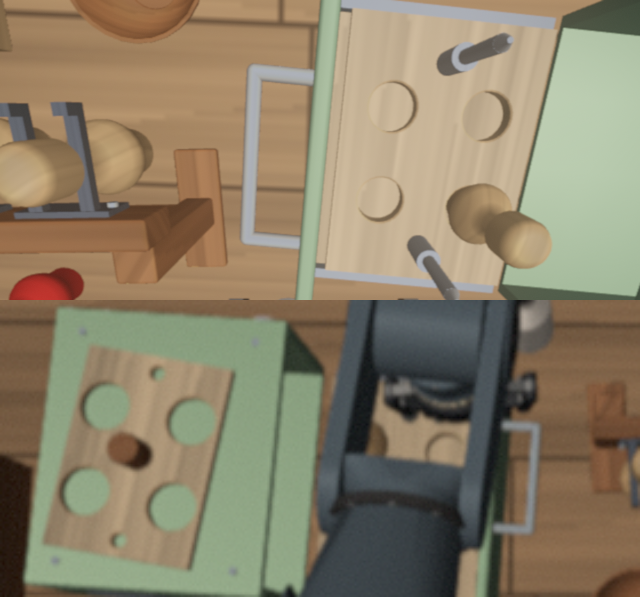

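Skittle 3 stands in its socket, (480,212) in the upper panel. Three sockets are free at (391,106), (486,116) and (379,198), and the board is undisturbed. On to skittle 2.

Emit:
{"op": "step_arm", "data": {"moves": [[0.62,[5,-36,0],[0,0,0]],[0.62,[11,-76,0],[0,0,0]],[0.62,[17,-116,0],[0,0,0]],[0.62,[23,-156,0],[0,0,0]],[0.62,[29,-196,0],[0,0,0]],[0.62,[35,-234,0],[0,0,0]],[0.62,[39,-261,10],[0,0,0]],[0.62,[39,-261,40],[0,0,0]],[0.62,[39,-261,75],[0,0,0]],[0.62,[39,-261,105],[0,0,0]],[0.62,[39,-261,120],[0,0,0]],[0.62,[39,-261,121],[0,0,0]]]}}

```text
time: 15.48
tool_pos: [0.5441, -0.2027, 0.1508]
orientation: [-0.023, 1.0, 0.003, -0.004]
ft_force: [-0.6, -0.7, -0.8]
finger_gap: 0.0529
grip_force: 0.0
```

Emit:
{"op": "step_arm", "data": {"moves": [[0,[0,0,0],[0,0,0]],[0,[0,0,0],[0,0,0]],[0,[0,0,0],[0,0,0]],[0,[0,0,0],[0,0,0]]]}}

```text
time: 15.82
tool_pos: [0.5472, -0.2058, 0.1566]
orientation: [-0.023, 1.0, -0.001, 0.001]
ft_force: [0.1, -0.1, -1.7]
finger_gap: 0.0361
grip_force: 59.9
```

Emit:
{"op": "step_arm", "data": {"moves": [[0,[0,0,-8],[0,0,0]],[0,[0,0,-17],[0,0,0]],[0,[0,0,-19],[0,0,0]],[0,[20,0,-19],[0,0,0]],[0,[45,0,-19],[0,0,0]],[0,[72,0,-19],[0,0,0]],[0,[78,0,-25],[0,0,0]],[0,[78,0,-60],[0,0,0]],[0,[78,0,-95],[0,0,0]],[0,[78,10,-130],[0,0,0]],[0,[78,30,-150],[0,0,0]],[0,[78,30,-150],[0,0,0]]]}}

```text
time: 16.82
tool_pos: [0.4696, -0.1785, 0.3116]
orientation: [-0.023, 1.0, -0.002, 0.005]
ft_force: [-0.1, -0.1, -1.4]
finger_gap: 0.0361
grip_force: 60.6
```

Emit:
{"op": "step_arm", "data": {"moves": [[0,[-5,20,0],[0,0,0]],[0,[-16,50,0],[0,0,0]],[0,[-31,85,0],[0,0,0]],[0,[-46,120,0],[0,0,0]],[0,[-62,155,0],[0,0,0]],[0,[-78,190,0],[0,0,0]],[0,[-94,225,0],[0,0,0]],[0,[-108,255,0],[0,0,0]],[0,[-118,274,0],[0,0,0]],[0,[-124,283,0],[0,0,0]],[0,[-124,283,0],[0,0,0]],[0,[-124,283,0],[0,0,0]]]}}

```text
time: 17.82
tool_pos: [0.5777, 0.1083, 0.3047]
orientation: [-0.023, 1.0, -0.001, -0.001]
ft_force: [-1.1, -0.6, -1.8]
finger_gap: 0.0362
grip_force: 60.7
```

Run:
```python
from h import *
for n in 'abc':im=shot('w10')
s=monitor.get_state();print(s["tool_pos"],s["orientation"],s["finger_gap"])
print(totool(np.array([.585,.1079,.1015])-s["tool_pos"]))
W,im,f=load('w10')
# belly side edges and near edge by colour against column profile
hsv=cv2.cvtColor(im,cv2.COLOR_BGR2HSV)
g=cv2.cvtColor(cv2.GaussianBlur(im,(5,5),0),cv2.COLOR_BGR2GRAY).astype(int)
d=np.abs(np.diff(g[170:230,324]));print("near belly edge v",170+d.argmax(),d.max())
```

```text
[0.5775 0.1074 0.3051] [-0.0216  0.9998 -0.0003 -0.0004] 0.03563822411343461
[ -7.6518   0.3392 203.6332]
near belly edge v 193 24
```

Run:
```python
from h import *
for n in('w7','w8','w10'):
    im=cv2.imread(f'pics/{n}.png');g=cv2.GaussianBlur(im,(5,5),0).astype(int)
    d=np.abs(np.diff(g[175:225,324],axis=0)).sum(1);print(n,175+np.argsort(-d)[:4],np.sort(-d)[:4])
```

```text
w7 [196 195 199 194] [-30 -28 -14 -14]
w8 [196 195 197 194] [-59 -50 -33 -24]
w10 [193 194 192 195] [-71 -64 -41 -25]
```

Emit:
{"op": "step_arm", "data": {"moves": [[0,[-8,0,20],[0,0,0]],[0,[-8,0,55],[0,0,0]],[0,[-8,0,90],[0,0,0]],[0,[-8,0,120],[0,0,0]],[0,[-8,0,150],[0,0,0]],[0,[-8,0,170],[0,0,0]],[0,[-8,0,178],[0,0,0]],[0,[-8,0,178],[0,0,0]],[0,[-8,0,182],[0,0,0]],[0,[-8,0,186],[0,0,0]],[0,[-8,0,190],[0,0,0]],[0,[-8,0,190],[0,0,0]]]}}

```text
time: 18.97
tool_pos: [0.5862, 0.1093, 0.1156]
orientation: [-0.023, 1.0, -0.0, 0.0]
ft_force: [0.1, -0.1, -2.0]
finger_gap: 0.0362
grip_force: 60.7
```

Emit:
{"op": "step_arm", "data": {"moves": [[0,[0,0,3],[0,0,0]],[0,[0,0,6],[0,0,0]],[0,[0,0,9],[0,0,0]],[0,[0,0,12],[0,0,0]],[0,[0,0,12],[0,0,0]],[0,[0,0,12],[0,0,0]]]}}

```text
time: 19.47
tool_pos: [0.5857, 0.1094, 0.1029]
orientation: [-0.023, 1.0, 0.0, -0.0]
ft_force: [-0.1, 0.6, -1.0]
finger_gap: 0.0359
grip_force: 60.7
```

Emit:
{"op": "step_arm", "data": {"moves": [[0.62,[0,0,0],[0,0,0]],[0.62,[0,0,0],[0,0,0]],[0.62,[0,0,0],[0,0,0]],[0.62,[0,0,-30],[0,0,0]],[0.62,[0,0,-70],[0,0,0]],[0.62,[0,0,-110],[0,0,0]],[0.62,[0,0,-145],[0,0,0]],[0.62,[5,-25,-165],[0,0,0]],[0.62,[13,-60,-175],[0,0,0]],[0.62,[22,-98,-175],[0,0,0]],[0.62,[31,-138,-175],[0,0,0]],[0.62,[40,-178,-175],[0,0,0]]]}}

```text
time: 20.47
tool_pos: [0.5537, -0.0716, 0.2793]
orientation: [-0.023, 1.0, -0.0, 0.001]
ft_force: [-0.2, -0.3, -1.0]
finger_gap: 0.0529
grip_force: 0.0
```

Emit:
{"op": "step_arm", "data": {"moves": [[0.62,[8,-35,0],[0,0,0]],[0.62,[10,-52,0],[0,0,0]],[0.62,[10,-52,25],[0,0,0]],[0.62,[10,-52,60],[0,0,0]],[0.62,[10,-52,90],[0,0,0]],[0.62,[10,-52,110],[0,0,0]],[0.62,[10,-52,121],[0,0,0]],[0.62,[10,-52,121],[0,0,0]],[0,[10,-52,121],[0,0,0]],[0,[10,-52,121],[0,0,0]],[0,[10,-52,121],[0,0,0]],[0,[10,-52,121],[0,0,0]]]}}

```text
time: 21.47
tool_pos: [0.5471, -0.1229, 0.1583]
orientation: [-0.023, 1.0, -0.001, 0.001]
ft_force: [-0.2, -0.9, -1.4]
finger_gap: 0.0362
grip_force: 59.9
```

Emit:
{"op": "step_arm", "data": {"moves": [[0,[0,0,-8],[0,0,0]],[0,[0,0,-17],[0,0,0]],[0,[0,0,-19],[0,0,0]],[0,[20,0,-19],[0,0,0]],[0,[45,0,-19],[0,0,0]],[0,[72,0,-19],[0,0,0]],[0,[78,0,-25],[0,0,0]],[0,[78,0,-60],[0,0,0]],[0,[78,0,-95],[0,0,0]],[0,[78,0,-130],[0,0,0]],[0,[74,10,-148],[0,0,0]],[0,[72,24,-148],[0,0,0]]]}}

```text
time: 22.47
tool_pos: [0.4776, -0.1042, 0.3115]
orientation: [-0.022, 1.0, -0.003, 0.006]
ft_force: [1.1, -0.7, -1.2]
finger_gap: 0.0362
grip_force: 60.6
```

Emit:
{"op": "step_arm", "data": {"moves": [[0,[-5,30,0],[0,0,0]],[0,[-11,65,0],[0,0,0]],[0,[-16,100,0],[0,0,0]],[0,[-21,135,0],[0,0,0]],[0,[-26,170,0],[0,0,0]],[0,[-30,195,0],[0,0,0]],[0,[-32,210,0],[0,0,0]],[0,[-32,214,0],[0,0,0]],[0,[-32,214,0],[0,0,0]],[0,[-32,214,0],[0,0,0]]]}}

```text
time: 23.3
tool_pos: [0.4958, 0.1127, 0.3056]
orientation: [-0.023, 1.0, -0.0, 0.0]
ft_force: [-1.2, 0.3, -0.5]
finger_gap: 0.0358
grip_force: 60.7
```

Run:
```python
from h import *
for n in 'abc':im=shot('w11')
s=monitor.get_state();print(s["tool_pos"],s["orientation"],s["finger_gap"])
print(totool(np.array([.495,.1135,.1030])-s["tool_pos"]))
g=cv2.GaussianBlur(im,(5,5),0).astype(int)
for u in (318,324,330):
    d=np.abs(np.diff(g[175:225,u],axis=0)).sum(1);print(175+np.argsort(-d)[:4],np.sort(-d)[:4])
```

```text
[0.4958 0.1121 0.3054] [-0.0217  0.9998 -0.0002  0.0001] 0.03580606633156423
[  0.7938   1.5335 202.3553]
[189 188 190 187] [-64 -49 -39 -22]
[188 189 187 190] [-63 -60 -35 -26]
[189 188 190 187] [-66 -49 -43 -18]
```

Emit:
{"op": "step_arm", "data": {"moves": [[0,[-2,1.4,20],[0,0,0]],[0,[-2,1.4,55],[0,0,0]],[0,[-2,1.4,90],[0,0,0]],[0,[-2,1.4,120],[0,0,0]],[0,[-2,1.4,150],[0,0,0]],[0,[-2,1.4,170],[0,0,0]],[0,[-2,1.4,178],[0,0,0]],[0,[-2,1.4,178],[0,0,0]],[0,[-2,1.4,182],[0,0,0]],[0,[-2,1.4,186],[0,0,0]],[0,[-2,1.4,190],[0,0,0]],[0,[-2,1.4,190],[0,0,0]]]}}

```text
time: 24.45
tool_pos: [0.4979, 0.1147, 0.1155]
orientation: [-0.023, 1.0, -0.0, 0.0]
ft_force: [0.3, -1.2, -0.9]
finger_gap: 0.0359
grip_force: 60.7
```

Emit:
{"op": "step_arm", "data": {"moves": [[0,[0,0,3],[0,0,0]],[0,[0,0,6],[0,0,0]],[0,[0,0,9],[0,0,0]],[0,[0,0,12],[0,0,0]],[0,[0,0,12],[0,0,0]],[0,[0,0,12],[0,0,0]]]}}

```text
time: 24.95
tool_pos: [0.4976, 0.1148, 0.103]
orientation: [-0.023, 1.0, -0.0, -0.0]
ft_force: [-0.6, -0.9, -0.8]
finger_gap: 0.0363
grip_force: 60.7
```

Emit:
{"op": "step_arm", "data": {"moves": [[0.62,[0,0,0],[0,0,0]],[0.62,[0,0,0],[0,0,0]],[0.62,[0,0,0],[0,0,0]],[0.62,[0,0,-30],[0,0,0]],[0.62,[0,0,-70],[0,0,0]],[0.62,[0,0,-110],[0,0,0]],[0.62,[0,0,-145],[0,0,0]],[0.62,[-2,-25,-165],[0,0,0]],[0.62,[-4,-62,-175],[0,0,0]],[0.62,[-7,-102,-175],[0,0,0]],[0.62,[-10,-142,-175],[0,0,0]],[0.62,[-12,-182,-175],[0,0,0]]]}}

```text
time: 25.95
tool_pos: [0.518, -0.068, 0.2789]
orientation: [-0.023, 1.0, -0.0, 0.001]
ft_force: [0.9, -0.7, 0.3]
finger_gap: 0.0525
grip_force: 0.0
```

Emit:
{"op": "step_arm", "data": {"moves": [[0.62,[-3,-40,0],[0,0,0]],[0.62,[-6,-80,0],[0,0,0]],[0.62,[-9,-120,0],[0,0,0]],[0.62,[-12,-160,0],[0,0,0]],[0.62,[-15,-200,0],[0,0,0]],[0.62,[-18,-240,0],[0,0,0]],[0.62,[-20,-275,0],[0,0,0]],[0.62,[-21,-300,0],[0,0,0]],[0.62,[-21,-313,0],[0,0,0]],[0.62,[-21,-313,10],[0,0,0]],[0.62,[-21,-313,30],[0,0,0]],[0.62,[-21,-313,50],[0,0,0]]]}}

```text
time: 26.95
tool_pos: [0.5531, -0.3765, 0.2278]
orientation: [-0.023, 1.0, 0.0, 0.0]
ft_force: [0.5, 0.7, -0.3]
finger_gap: 0.0533
grip_force: 0.0
```

Emit:
{"op": "step_arm", "data": {"moves": [[0.62,[0,0,30],[0,0,0]],[0.62,[0,0,55],[0,0,0]],[0.62,[0,0,70],[0,0,0]],[0.62,[0,0,72],[0,0,0]],[0.62,[0,0,72],[0,0,0]],[0,[0,0,72],[0,0,0]],[0,[0,0,72],[0,0,0]],[0,[0,0,72],[0,0,0]],[0,[0,0,72],[0,0,0]]]}}

```text
time: 27.7
tool_pos: [0.5539, -0.3785, 0.158]
orientation: [-0.023, 1.0, -0.001, 0.001]
ft_force: [0.3, 1.5, 2.8]
finger_gap: 0.0359
grip_force: 60.3
```

Emit:
{"op": "step_arm", "data": {"moves": [[0,[0,0,-8],[0,0,0]],[0,[0,0,-17],[0,0,0]],[0,[0,0,-19],[0,0,0]],[0,[20,0,-19],[0,0,0]],[0,[45,0,-19],[0,0,0]],[0,[72,0,-19],[0,0,0]],[0,[78,0,-25],[0,0,0]],[0,[78,0,-60],[0,0,0]],[0,[78,0,-95],[0,0,0]],[0,[78,0,-130],[0,0,0]],[0,[74,15,-148],[0,0,0]],[0,[72,40,-148],[0,0,0]]]}}

```text
time: 28.7
tool_pos: [0.4823, -0.3463, 0.3109]
orientation: [-0.021, 1.0, -0.006, 0.005]
ft_force: [0.9, 0.4, -0.9]
finger_gap: 0.0359
grip_force: 60.5
```

Emit:
{"op": "step_arm", "data": {"moves": [[0,[-4,38,0],[0,0,0]],[0,[-7,78,0],[0,0,0]],[0,[-11,118,0],[0,0,0]],[0,[-15,158,0],[0,0,0]],[0,[-18,198,0],[0,0,0]],[0,[-22,238,0],[0,0,0]],[0,[-26,278,0],[0,0,0]],[0,[-30,318,0],[0,0,0]],[0,[-34,358,0],[0,0,0]],[0,[-38,398,0],[0,0,0]],[0,[-41,436,0],[0,0,0]],[0,[-43,470,0],[0,0,0]]]}}

```text
time: 29.7
tool_pos: [0.5012, 0.1326, 0.3051]
orientation: [-0.023, 1.0, 0.0, 0.001]
ft_force: [0.2, -0.5, -1.2]
finger_gap: 0.0357
grip_force: 60.5
```

Emit:
{"op": "step_arm", "data": {"moves": [[0,[-1,32,0],[0,0,0]],[0,[-2,55,0],[0,0,0]],[0,[-3,70,0],[0,0,0]],[0,[-3,74,0],[0,0,0]],[0,[-3,74,0],[0,0,0]],[0,[-3,74,0],[0,0,0]]]}}

```text
time: 30.2
tool_pos: [0.5007, 0.2034, 0.3045]
orientation: [-0.023, 1.0, -0.0, 0.0]
ft_force: [-0.5, 1.0, -1.2]
finger_gap: 0.0362
grip_force: 60.5
```

Run:
```python
from h import *
for n in 'abc':im=shot('w12')
s=monitor.get_state();print(s["tool_pos"],s["orientation"],s["finger_gap"])
print(totool(np.array([.4996,.2033,.1030])-s["tool_pos"]))
g=cv2.GaussianBlur(im,(5,5),0).astype(int)
for u in (318,324,330):
    d=np.abs(np.diff(g[175:225,u],axis=0)).sum(1);print(175+np.argsort(-d)[:4],np.sort(-d)[:4])
```

```text
[0.5008 0.2028 0.3043] [-0.0218  0.9998 -0.0002  0.    ] 0.03562340874126351
[  1.2032   0.6144 201.33  ]
[197 198 196 199] [-59 -50 -34 -18]
[198 197 196 199] [-55 -55 -29 -24]
[196 197 195 198] [-65 -57 -44 -24]
```

Emit:
{"op": "step_arm", "data": {"moves": [[0,[1.5,0.5,20],[0,0,0]],[0,[1.5,0.5,55],[0,0,0]],[0,[1.5,0.5,90],[0,0,0]],[0,[1.5,0.5,120],[0,0,0]],[0,[1.5,0.5,150],[0,0,0]],[0,[1.5,0.5,170],[0,0,0]],[0,[1.5,0.5,178],[0,0,0]],[0,[1.5,0.5,178],[0,0,0]],[0,[1.5,0.5,182],[0,0,0]],[0,[1.5,0.5,186],[0,0,0]],[0,[1.5,0.5,190],[0,0,0]],[0,[1.5,0.5,190],[0,0,0]]]}}

```text
time: 31.35
tool_pos: [0.4994, 0.2044, 0.1146]
orientation: [-0.023, 1.0, 0.0, 0.0]
ft_force: [-0.1, -0.9, -0.4]
finger_gap: 0.0359
grip_force: 60.5
```

Emit:
{"op": "step_arm", "data": {"moves": [[0,[0,0,3],[0,0,0]],[0,[0,0,6],[0,0,0]],[0,[0,0,9],[0,0,0]],[0,[0,0,11],[0,0,0]],[0,[0,0,11],[0,0,0]],[0,[0,0,11],[0,0,0]]]}}

```text
time: 31.85
tool_pos: [0.499, 0.2045, 0.103]
orientation: [-0.023, 1.0, -0.0, -0.0]
ft_force: [0.2, -1.6, -1.2]
finger_gap: 0.036
grip_force: 60.5
```

Emit:
{"op": "step_arm", "data": {"moves": [[0.62,[0,0,0],[0,0,0]],[0.62,[0,0,0],[0,0,0]],[0.62,[0,0,0],[0,0,0]],[0.62,[0,0,-30],[0,0,0]],[0.62,[0,0,-70],[0,0,0]],[0.62,[0,0,-110],[0,0,0]],[0.62,[0,0,-150],[0,0,0]],[0.62,[0,-10,-190],[0,0,0]],[0.62,[0,-30,-230],[0,0,0]],[0.62,[0,-50,-260],[0,0,0]],[0.62,[0,-60,-270],[0,0,0]],[0.62,[0,-60,-270],[0,0,0]]]}}

```text
time: 32.85
tool_pos: [0.5038, 0.1431, 0.377]
orientation: [-0.021, 1.0, -0.0, 0.004]
ft_force: [-0.3, 1.3, 0.7]
finger_gap: 0.0528
grip_force: 0.0
```

Run:
```python
from h import *
for i in 'abc':im=shot('w13')
print(monitor.get_state()['tool_pos'])
```

```text
[0.5005 0.1449 0.3713]
```

Emit:
{"op": "step_arm", "data": {"moves": [[0.5,[-5,35,0],[0,0,0]],[0.5,[-10,75,-10],[0,0,0]],[0.5,[-15,115,-20],[0,0,0]],[0.5,[-20,150,-20],[0,0,0]],[0.5,[-20,180,-20],[0,0,0]],[0.5,[-20,180,-20],[0,0,0]],[0.5,[-20,180,-20],[0,0,0]]]}}

```text
time: 33.58
tool_pos: [0.5118, 0.3272, 0.3897]
orientation: [-0.025, 1.0, -0.001, -0.003]
ft_force: [-0.5, -0.8, -0.6]
finger_gap: 0.0426
grip_force: 0.0
```

Run:
```python
from h import *
for i in 'abc':im=shot('w14')
print(monitor.get_state()['tool_pos'])
a=cv2.imread('pics/w13.png')[:350]
cv2.imwrite('pics/c4.png',np.hstack([cv2.resize(a,(400,219)),cv2.resize(im[:350],(400,219))]) if 0 else np.vstack([cv2.resize(a,(540,295)),cv2.resize(im[:350],(540,295))]))
```

```text
[0.513  0.3245 0.3916]
```

View pics/c4.png

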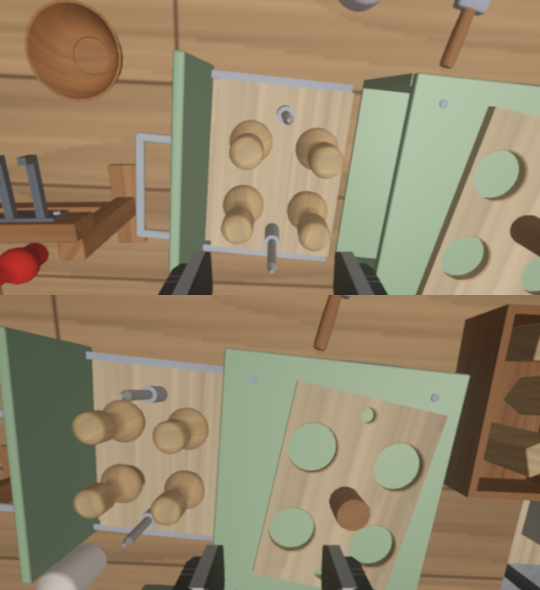

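All four skittles stand in their sockets. Post tips are at full-image (340,140) and (321,318) in the upper view. On the roof, the board's large holes are at (370,180), (469,203), (345,276) and (440,296), the pin hole at (435,142) and the knob top at about (421,264).

Run:
```python
from h import *
W,im,f=load('w14');C,ic,_=load('w13')
green=lambda im:cv2.inRange(cv2.cvtColor(im,cv2.COLOR_BGR2HSV),(45,40,60),(85,255,255))
m=green(im);cs,_=cv2.findContours(m[:,255:545],cv2.RETR_LIST,cv2.CHAIN_APPROX_NONE)
H=[]
for c in cs:
    a=cv2.contourArea(c)
    if 100<a<4500 and len(c)>5:
        (x,y),(w,h),t=cv2.fitEllipse(c);X=plane(W,(x+255,y),.209);print("hole",(x+255,y),(w,h),a,X); 
        if a>1200:H.append(X)
H=np.array(H)
if len(H)==4:
    print("ctr",H.mean(0))
    A=H[np.argsort(H[:,0])];lo=A[:2];hi=A[2:];d=hi.mean(0)-lo.mean(0);print("yaw x",np.arctan2(d[1],d[0]))
print("knobtop",plane(W,(421,264),.263))
# second view of board from w8/w13 for height
T=cam("top");S=cam("side")
t=imaging.snapshot("side");cv2.imwrite("pics/s14.png",t)
for n,uv in(("pn",(340,140)),("pf",(321,318))):
    print(n,plane(C,uv,.172))
P=np.array([plane(C,(340,140),.172),plane(C,(321,318),.172)]);d=P[1]-P[0];print("seat",P.mean(0),"yaw",np.arctan2(d[1],d[0]),np.linalg.norm(d))
# pins across w13,w14: near tip w14 ((122,394-295)->), far
print(tri([(C,(340,140)),(W,(145,118))]),tri([(C,(321,318)),(W,(147,295))]))
s=monitor.get_state();print(s["tool_pos"],s["orientation"])
```

```text
hole (438.98045349121094, 295.7817687988281) (40.47380828857422, 50.685035705566406) 1610.0 [0.5988 0.4354 0.209 ]
hole (344.6891555786133, 275.5502014160156) (43.67348098754883, 50.90986251831055) 1743.5 [0.5828 0.3469 0.209 ]
hole (469.56333923339844, 206.84909057617188) (39.938018798828125, 56.48394012451172) 1570.0 [0.5138 0.4514 0.209 ]
hole (369.30879974365234, 179.8665771484375) (52.43288803100586, 56.056114196777344) 2307.0 [0.4943 0.3626 0.209 ]
hole (434.8956756591797, 142.32167053222656) (11.011907577514648, 14.473228454589844) 111.0 [0.4606 0.4147 0.209 ]
hole (451.640380859375, 104.09895324707031) (7.479633808135986, 20.528827667236328) 110.0 [0.4298 0.4245 0.209 ]
hole (299.7279281616211, 97.93924713134766) (13.256683349609375, 13.730137825012207) 140.5 [0.4306 0.3013 0.209 ]
ctr [0.5474 0.3991 0.209 ]
yaw x -0.1809274972772485
knobtop [0.549  0.4011 0.263 ]
pn [0.4525 0.1566 0.172 ]
pf [0.6254 0.1473 0.172 ]
seat [0.539 0.152 0.172] yaw -0.05353975547149234 0.17321822951770907
(array([0.4533, 0.1569, 0.1645]), np.float64(0.0002947827666558531)) (array([0.6289, 0.1473, 0.168 ]), np.float64(0.0011947833273322779))
[0.5133 0.3242 0.3922] [-0.0221  0.9998 -0.0005 -0.001 ]
```

Emit:
{"op": "step_arm", "data": {"moves": [[0.6,[-13,25,10],[0,0,0]],[0.6,[-27,50,30],[0,0,0]],[0.6,[-38,74,60],[0,0,0]],[0.6,[-38,74,95],[0,0,0]],[0.6,[-38,74,130],[0,0,0]],[0.6,[-38,74,160],[0,0,0]],[0.6,[-38,74,180],[0,0,0]],[0.6,[-38,74,191],[0,0,0]],[0.6,[-38,74,191],[0,0,0]]]}}

```text
time: 34.53
tool_pos: [0.547, 0.3989, 0.1991]
orientation: [-0.022, 1.0, -0.001, -0.003]
ft_force: [0.2, 1.1, 0.5]
finger_gap: 0.0512
grip_force: 0.0
```

Emit:
{"op": "step_arm", "data": {"moves": [[0,[0,0,0],[0,0,0]],[0,[0,0,0],[0,0,0]],[0,[0,0,0],[0,0,0]],[0,[0,0,0],[0,0,0]]]}}

```text
time: 34.87
tool_pos: [0.5495, 0.4012, 0.2043]
orientation: [-0.023, 1.0, 0.001, 0.002]
ft_force: [0.7, -0.3, 1.9]
finger_gap: 0.0303
grip_force: 60.0
```

Emit:
{"op": "step_arm", "data": {"moves": [[0,[0,0,-10],[0,0,0]],[0,[0,0,-30],[0,0,0]],[0,[0,0,-50],[0,0,0]],[0,[2,-20,-55],[0,0,-0.03]],[0,[5,-55,-55],[0,0,-0.06]],[0,[8,-90,-55],[0,0,-0.09]],[0,[10,-125,-55],[0,0,-0.12]],[0,[13,-160,-55],[0,0,-0.12]],[0,[16,-195,-55],[0,0,-0.12]],[0,[18,-225,-55],[0,0,-0.12]],[0,[20,-243,-55],[0,0,-0.12]],[0,[20,-247,-55],[0,0,-0.12]]]}}

```text
time: 35.87
tool_pos: [0.5391, 0.15, 0.258]
orientation: [-0.081, 0.997, -0.001, -0.0]
ft_force: [-0.2, 0.3, -2.1]
finger_gap: 0.0303
grip_force: 59.9
```

Run:
```python
from h import *
for i in 'abcd':im=shot('w15')
s=monitor.get_state();print(s["tool_pos"],s["orientation"],s["finger_gap"],s["ft_force"])
print(Rn.from_quat(s["orientation"]).as_matrix())
t=imaging.snapshot("side");cv2.imwrite("pics/s15.png",t)
cv2.imwrite('pics/c5.png',im)
```

```text
[0.5396 0.1541 0.2576] [-0.0827  0.9966  0.0004  0.0004] 0.030237177086686884 [ 1.0064  0.244  -3.0301]
[[-0.9863 -0.1648  0.0006]
 [-0.1648  0.9863  0.0009]
 [-0.0008  0.0008 -1.    ]]
```

View pics/c5.png

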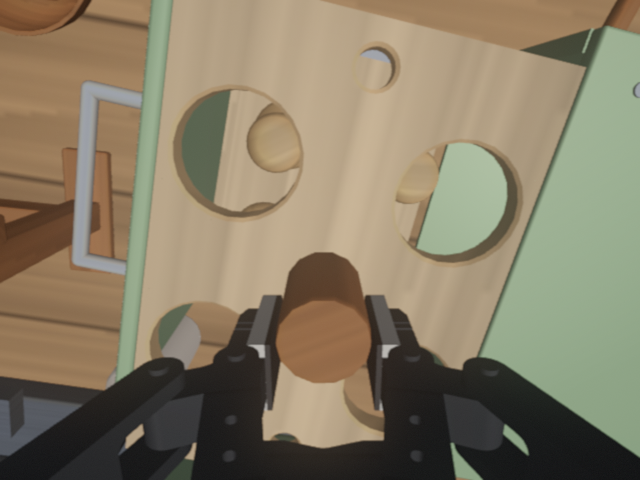

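The board hangs level from its knob. The near pin hole is at (379,68) and the large holes at (238,153) and (458,202), with skittle heads showing beneath. Next I'll refine the board's pose from these.

Run:
```python
from h import *
W,im,f=load('w15');p=f["p"]
g=cv2.GaussianBlur(cv2.cvtColor(im,cv2.COLOR_BGR2GRAY),(5,5),1)
out={}
for n,(x0,y0,x1,y1),r in(("pin",(345,30,415,105),(14,26)),("L",(160,70,320,235),(55,72)),("R",(380,120,540,280),(55,72))):
    c=cv2.HoughCircles(g[y0:y1,x0:x1],cv2.HOUGH_GRADIENT,1,100,param1=60,param2=10,minRadius=r[0],maxRadius=r[1])
    c=c[0][0]+[x0,y0,0];out[n]=c[:2];print(n,c)
z=.203+p[2]-.2035+.012
def pose(o):
    X={k:plane(W,v,z)[:2] for k,v in o.items()}
    d=X["R"]-X["L"];yaw=np.arctan2(d[1],d[0])-np.pi/2  # board y axis
    m=(X["L"]+X["R"])/2;ux=np.array([np.cos(yaw),np.sin(yaw)])
    d2=m-X["pin"];print("|LR|",np.linalg.norm(d),"m-pin",np.linalg.norm(d2),"yawLR",yaw,"yawpin",np.arctan2(d2[1],d2[0]),"ctr",m+.045*ux,X["pin"]+.088*ux, "tool",p)
pose(out);pose({"pin":(379,68),"L":(238,153),"R":(458,202)})
```

```text
pin [374.5  66.5  20.5]
L [237.5 149.5  64.7]
R [464.5 197.5  58.2]
|LR| 0.09120195457880938 m-pin 0.03975135856533754 yawLR -0.04348562213409646 yawpin -0.01470401696231146 ctr [0.534  0.1543] [0.5372 0.153 ] tool [0.5396 0.1541 0.2576]
|LR| 0.08883398119637491 m-pin 0.041382049941594945 yawLR -0.054842218216452965 yawpin -0.07699887992032721 ctr [0.5358 0.1529] [0.5374 0.1538] tool [0.5396 0.1541 0.2576]
```

Emit:
{"op": "step_arm", "data": {"moves": [[0,[-2.5,-0.4,15],[0,0,0]],[0,[-2.5,-0.4,40],[0,0,0]],[0,[-2.5,-0.4,62],[0,0,0]],[0,[-2.5,-0.4,78],[0,0,0]],[0,[-2.5,-0.4,82],[0,0,0]],[0,[-2.5,-0.4,86],[0,0,0]],[0,[-2.5,-0.4,90],[0,0,0]],[0,[-2.5,-0.4,94],[0,0,0]],[0,[-2.5,-0.4,97],[0,0,0]],[0,[-2.5,-0.4,97],[0,0,0]],[0,[-2.5,-0.4,97],[0,0,0]]]}}

```text
time: 37.03
tool_pos: [0.5427, 0.1533, 0.1607]
orientation: [-0.082, 0.997, 0.0, 0.001]
ft_force: [0.2, 0.7, -2.9]
finger_gap: 0.0303
grip_force: 59.9
```

Emit:
{"op": "step_arm", "data": {"moves": [[0,[0,0,5],[0,0,0]],[0,[0,0,10],[0,0,0]],[0,[0,0,15],[0,0,0]],[0,[0,0,20],[0,0,0]],[0,[0,0,25],[0,0,0]],[0,[0,0,25],[0,0,0]]]}}

```text
time: 37.53
tool_pos: [0.5426, 0.1532, 0.1342]
orientation: [-0.082, 0.997, 0.0, 0.0]
ft_force: [2.5, 0.5, -5.1]
finger_gap: 0.0302
grip_force: 59.9
```

Emit:
{"op": "step_arm", "data": {"moves": [[0,[0,0,6],[0,0,0]],[0,[0,0,12],[0,0,0]],[0,[0,0,18],[0,0,0]],[0,[0,0,24],[0,0,0]],[0,[0,0,30],[0,0,0]],[0,[0,0,36],[0,0,0]],[0,[0,0,40],[0,0,0]],[0,[0,0,40],[0,0,0]]]}}

```text
time: 38.2
tool_pos: [0.5424, 0.1532, 0.0942]
orientation: [-0.082, 0.997, 0.0, 0.0]
ft_force: [4.6, 0.4, -5.8]
finger_gap: 0.03
grip_force: 59.9
```

Emit:
{"op": "step_arm", "data": {"moves": [[0,[-1,0,3],[0,0,0]],[0,[-1,0,5],[0,0,0]],[0,[-1,0,7],[0,0,0]],[0,[-1,0,9],[0,0,0]],[0,[-1,0,9],[0,0,0]],[0,[-1,0,9],[0,0,0]]]}}

```text
time: 38.7
tool_pos: [0.5429, 0.1533, 0.0873]
orientation: [-0.083, 0.997, -0.0, 0.0]
ft_force: [0.8, -1.0, 5.2]
finger_gap: 0.0302
grip_force: 61.0
```

Emit:
{"op": "step_arm", "data": {"moves": [[0.5,[0,0,0],[0,0,0]],[0.5,[0,0,0],[0,0,0]],[0.5,[0,0,0],[0,0,0]],[0.5,[0,0,-10],[0,0,0]],[0.5,[0,0,-30],[0,0,0]],[0.5,[0,0,-65],[0,0,0]],[0.5,[0,0,-105],[0,0,0]],[0.5,[0,0,-145],[0,0,0]],[0.5,[0,0,-185],[0,0,0]],[0.5,[0,0,-225],[0,0,0]],[0.5,[0,0,-225],[0,0,0]],[0.5,[0,0,-225],[0,0,0]]]}}

```text
time: 39.7
tool_pos: [0.5441, 0.1536, 0.3148]
orientation: [-0.083, 0.997, -0.0, 0.003]
ft_force: [0.4, -0.4, -0.0]
finger_gap: 0.0428
grip_force: 0.0
```

Run:
```python
from h import *
for i in 'abc':im=shot('w16')
W,im,f=load('w16');p=f["p"];print(p,f["q"])
# project expected features of the seated board and check colours / edges
seat=np.array([.5412,.153,.098]);yaw=-.06
ux=np.array([np.cos(yaw),np.sin(yaw),0]);uy=np.array([-np.sin(yaw),np.cos(yaw),0])
cn=[proj(W,seat+a*ux+b*uy) for a,b in((-.105,-.075),(-.105,.075),(.105,.075),(.105,-.075))];print("corners pred",np.array(cn))
hsv=cv2.cvtColor(im,cv2.COLOR_BGR2HSV)
e=cv2.Canny(cv2.GaussianBlur(im,(3,3),0),30,80)
L=cv2.HoughLinesP(e[:330],1,np.pi/360,35,minLineLength=50,maxLineGap=8)
for l in L[:,0]:print(l,round(np.hypot(l[2]-l[0],l[3]-l[1])))
```

```text
[0.5414 0.1533 0.3097] [-0.0825  0.9966  0.     -0.002 ]
corners pred [[265.462   53.3295]
 [434.0826  94.7279]
 [372.6133 307.4362]
 [226.4765 276.781 ]]
[450 329 552  41] 306
[162 327 204   1] 329
[252  24 440  70] 194
[419 156 440  82] 77
[166 183 182  49] 135
[212 275 250  35] 243
[  1 287 150 309] 151
[389 296 453  80] 225
[164 186 185   0] 187
[110 236 123  86] 151
[210 275 296 293] 88
[  0 290 149 312] 151
[124 230 135  95] 135
[248  35 449  83] 207
[386 296 452  75] 231
[453 302 524 100] 214
[149 326 164 191] 136
[454  69 540  41] 90
[  1 163  92 177] 92
[  0 158  91 173] 92
[ 28 265 107 224] 89
[384 282 412 180] 106
[ 99  26 182  40] 84
[309 293 371 306] 63
[  0 184  86 193] 86
[457  80 524  97] 69
[176  94 188   0] 95
[309 295 371 309] 64
[586  48 639  61] 55
[ 14 191  71 197] 57
[105  21 175  34] 71
[213 267 239 103] 166
[248  34 379  66] 135
[181 175 204   0] 177
[ 29 264 107 223] 88
```

Run:
```python
from h import *
W,im,f=load('w16')
hsv=cv2.cvtColor(im,cv2.COLOR_BGR2HSV)
A,ia,_=load('w15');k=cv2.cvtColor(ia,cv2.COLOR_BGR2HSV)[340,320];print("knob hsv",k, "board hsv",cv2.cvtColor(ia,cv2.COLOR_BGR2HSV)[250,220])
m=cv2.inRange(hsv,(int(k[0])-4,int(k[1])-40,40),(int(k[0])+4,255,int(k[2])+30))
n,l,st,c=cv2.connectedComponentsWithStats(cv2.morphologyEx(m[:330],cv2.MORPH_OPEN,np.ones((3,3))))
for i in range(1,n):
    if st[i,4]>150:print(st[i],c[i])
for z in(.086,.12,.15):
    s=np.array([.5412,.153,z]);print(z,"knob top",proj(W,s+[0,0,.06]),"base",proj(W,s+[0,0,.012]),"diam px",np.linalg.norm(proj(W,s+[0,.016,.06])-proj(W,s+[0,-.016,.06])),
     "corners",np.array([proj(W,s+[a,b,.012]) for a,b in((-.1093,-.0686),(-.1003,.0812),(.1093,.0686),(.1003,-.0812))]).round().tolist())
print("tray corners z.036",[proj(W,[.5412+a,.153+b,.036]).round() for a,b in((-.12,-.1),(-.12,.1))])
```

```text
knob hsv [ 13 129 150] board hsv [ 18  67 174]
[    0     0   186   330 46805] [ 73.4407 156.9908]
[  201     0   439   330 26068] [421.5517  88.5819]
[ 125  100   48  135 4480] [148.0136 166.7152]
[263 102  48  31 511] [285.8102 112.4834]
[ 356  126   46   58 1473] [374.9355 149.6986]
[ 304  176   38   43 1287] [322.77   197.2937]
[ 236  200   57   47 1254] [263.74   220.8541]
[ 334  221   51   57 1461] [355.0301 242.8337]
0.086 knob top [323.7828 202.2599] base [323.7261 191.5013] diam px 38.76977010720122 corners [[265.0, 53.0], [434.0, 95.0], [373.0, 307.0], [226.0, 277.0]]
0.12 knob top [323.8329 211.7785] base [323.7647 198.8392] diam px 42.76551015254511 corners [[260.0, 48.0], [445.0, 93.0], [377.0, 324.0], [218.0, 291.0]]
0.15 knob top [323.8866 221.9732] base [323.8051 206.5071] diam px 47.04362639035805 corners [[254.0, 42.0], [456.0, 92.0], [381.0, 340.0], [210.0, 305.0]]
tray corners z.036 [array([243.,  44.]), array([442.,  80.])]
```

The knob blob (38 px wide, at (323,197)) matches a seated board at height 86 mm. Now I'll go back to the handle to push the drawer home.

Emit:
{"op": "step_arm", "data": {"moves": [[0.33,[7,-30,0],[0,0,0.08]],[0.33,[14,-65,0],[0,0,0.16]],[0.33,[22,-100,0],[0,0,0.223]],[0.33,[29,-132,0],[0,0,0.223]],[0.33,[33,-151,0],[0,0,0.223]],[0.33,[33,-151,30],[0,0,0.223]],[0.33,[33,-151,65],[0,0,0.223]],[0.33,[33,-151,90],[0,0,0.223]],[0.33,[33,-151,100],[0,0,0.223]],[0.33,[33,-151,100],[0,0,0.223]],[0.33,[33,-151,100],[0,0,0.223]]]}}

```text
time: 40.77
tool_pos: [0.535, -0.0008, 0.2105]
orientation: [0.029, 1.0, 0.0, -0.001]
ft_force: [-0.3, -0.9, 2.0]
finger_gap: 0.0282
grip_force: 0.0
```

Run:
```python
from h import *
for i in 'abc':im=shot('w17')
W,im,f=load('w17');p=f["p"];print(p,Rn.from_quat(f["q"]).as_matrix()[:2,:2])
print([proj(W,x) for x in([.4785,.0041,.168],[.5335,-.001,.168],[.5,.001,.168])])
for v in (180,200,220):
    r=im[v,260:390].astype(int);sat=r.max(1)-r.min(1);x=np.where((sat<30)&(r.sum(1)>300))[0]+260;print(v,x[[0,-1]] if len(x) else None)
print(totool(np.array([.5335,-.001,.115])-p))
```

```text
[ 0.5366 -0.0011  0.2127] [[-0.9983  0.0574]
 [ 0.0574  0.9984]]
[array([327.8027, 140.3537]), array([324.0017, 243.0669]), array([324.1533, 182.4152])]
180 [315 332]
200 [315 332]
220 [315 332]
[ 3.3696 -0.0772 97.7164]
```

Emit:
{"op": "step_arm", "data": {"moves": [[0.33,[0,0,30],[0,0,0]],[0.33,[0,0,60],[0,0,0]],[0.33,[0,0,80],[0,0,0]],[0.33,[0,0,93],[0,0,0]],[0.33,[0,0,93],[0,0,0]],[0,[0,0,93],[0,0,0]],[0,[0,0,93],[0,0,0]],[0,[0,0,93],[0,0,0]],[0,[0,0,93],[0,0,0]]]}}

```text
time: 41.67
tool_pos: [0.5366, -0.0011, 0.1198]
orientation: [0.029, 1.0, -0.0, 0.002]
ft_force: [0.1, 0.3, 2.8]
finger_gap: 0.0078
grip_force: 58.8
```

Emit:
{"op": "step_arm", "data": {"moves": [[0,[0,5,0],[0,0,0]],[0,[0,14,0],[0,0,0]],[0,[0,26,0],[0,0,0]],[0,[0,40,0],[0,0,0]],[0,[0,55,0],[0,0,0]],[0,[0,70,0],[0,0,0]],[0,[0,85,0],[0,0,0]],[0,[0,100,0],[0,0,0]],[0,[0,115,0],[0,0,0]],[0,[0,128,0],[0,0,0]],[0,[0,138,0],[0,0,0]],[0,[0,142,0],[0,0,0]]]}}

```text
time: 42.67
tool_pos: [0.5449, 0.1423, 0.1197]
orientation: [0.028, 1.0, 0.0, 0.002]
ft_force: [0.5, -4.6, 6.2]
finger_gap: 0.0076
grip_force: 59.7
```

Emit:
{"op": "step_arm", "data": {"moves": [[0,[0,6,0],[0,0,0]],[0,[0,14,0],[0,0,0]],[0,[0,22,0],[0,0,0]],[0,[0,30,0],[0,0,0]],[0,[0,37,0],[0,0,0]],[0,[0,42,0],[0,0,0]],[0,[0,45,0],[0,0,0]],[0,[0,45,0],[0,0,0]]]}}

```text
time: 43.33
tool_pos: [0.5474, 0.1869, 0.1197]
orientation: [0.029, 1.0, 0.001, 0.002]
ft_force: [-0.3, 0.5, 5.8]
finger_gap: 0.0076
grip_force: 59.6
```

Now small steps until the stop.

Emit:
{"op": "step_arm", "data": {"moves": [[0,[0,4,0],[0,0,0]],[0,[0,8,0],[0,0,0]],[0,[0,12,0],[0,0,0]],[0,[0,16,0],[0,0,0]],[0,[0,20,0],[0,0,0]],[0,[0,20,0],[0,0,0]]]}}

```text
time: 43.83
tool_pos: [0.5486, 0.2067, 0.1197]
orientation: [0.029, 1.0, 0.001, 0.002]
ft_force: [0.2, -0.6, 5.4]
finger_gap: 0.0077
grip_force: 59.6
```

Emit:
{"op": "step_arm", "data": {"moves": [[0,[0,3,0],[0,0,0]],[0,[0,6,0],[0,0,0]],[0,[0,9,0],[0,0,0]],[0,[0,12,0],[0,0,0]],[0,[0,12,0],[0,0,0]]]}}

```text
time: 44.25
tool_pos: [0.549, 0.2149, 0.1197]
orientation: [0.028, 1.0, -0.003, 0.001]
ft_force: [0.2, -10.7, 7.7]
finger_gap: 0.0077
grip_force: 59.9
```

Emit:
{"op": "step_arm", "data": {"moves": [[0,[0,2,0],[0,0,0]],[0,[0,3,0],[0,0,0]],[0,[0,3,0],[0,0,0]]]}}

```text
time: 44.5
tool_pos: [0.5489, 0.2148, 0.1197]
orientation: [0.027, 1.0, -0.005, 0.001]
ft_force: [0.7, -19.1, 9.0]
finger_gap: 0.0078
grip_force: 60.2
```

Emit:
{"op": "step_arm", "data": {"moves": [[0,[0,-5,0],[0,0,0]],[0.33,[0,-5.5,0],[0,0,0]],[0.33,[0,-5.5,0],[0,0,0]],[0.33,[0,-5.5,0],[0,0,0]],[0.33,[0,-5.5,-20],[0,0,0]],[0.33,[0,-5.5,-50],[0,0,0]],[0.33,[0,-5.5,-90],[0,0,0]],[0.33,[0,-20,-130],[0,0,0]],[0.33,[0,-50,-165],[0,0,0]],[0.33,[20,-80,-180],[0,0,0]],[0.33,[20,-90,-180],[0,0,0]],[0.33,[20,-90,-180],[0,0,0]]]}}

```text
time: 45.5
tool_pos: [0.5226, 0.1306, 0.2994]
orientation: [0.03, 1.0, -0.0, 0.001]
ft_force: [0.5, 0.6, -0.1]
finger_gap: 0.0284
grip_force: 0.0
```

Run:
```python
from h import *
for i in 'abc':im=shot('w18')
W,im,f=load('w18');p=f["p"];s=monitor.get_state();print(p,s["ft_force"])
print([proj(W,x).round() for x in([.4939,.218,.168],[.549,.2148,.168],[.604,.2116,.168])])
for v in range(90,300,25):
    r=im[v,320:].astype(int);sat=r.max(1)-r.min(1);x=np.where((sat<25)&(r.sum(1)>330))[0]+320
    print(v,x[[0,-1]] if len(x) else None,len(x))
```

```text
[0.5224 0.1329 0.2968] [0.1557 0.9828 0.2305]
[array([440., 167.]), array([434., 240.]), array([429., 306.])]
90 [513 513] 1
115 None 0
140 [535 535] 1
165 [433 504] 63
190 [431 501] 15
215 [429 442] 14
240 [427 440] 14
265 [425 438] 14
290 [424 514] 14
```

The handle is still at the stop (bar at u 433.5, predicted 434). I'll hand in.

```bash
python3 -c "
from bench import r
print(r.job_done())"
```

```text
the job is handed in; nothing more can be done
None
```

I handed the job in after about 46 s of robot time: all four skittles stand in sockets, the board measured seated on both posts, and the drawer is shut against its stop; I got no verdict back.

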